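# Torque the coupling nut of a filter module with a break-over wrench

## Robot

A 7-joint arm with a two-finger parallel gripper is mounted at the origin on the work surface. World frame = base frame: x ahead of the robot, y to its left, z up, the work surface at z = 0. Lengths are in m, angles in rad, forces in N, time in s.
With the tool pointing down it reaches from about 0.35 to 0.775 m from the base axis. Payload 3.1 kg.
Tool frame: the origin (TCP) lies at the very end of the fingers, on their centre line; the grasp point (between the pads) lies 19 mm behind it (bot.grip_point_offset is the distance from the TCP to the grasp point, in m); z points along the fingers, y is the line along which they close (so a half turn about z gives the same grasp; the last joint's range is limited). The gripper opens to 85 mm and grips with 20 to 120 N. Pads are 22 mm wide; open, the fingers measure 114 mm over their backs; the gripper's body (76 mm by 85 mm) begins 54 mm behind the grasp point. The pads swing forward as they close: fully open they stand 13 mm farther back than shut.
Start: joints at [1.229, 0.311, 0.014, 1.512, -0.004, 1.319, -0.027], TCP at [0.162, -0.525, 0.231] pointing down, gripper open.
Joint ranges: [-2.7, 2.7], [-0.3, 1.91], [-1.27, 1.3], [0.12, 2.57], [-1.44, 4.58], [0.2, 2.03], [-3.05, 3.05]. Speed limits (rad/s): [2.79, 2.79, 3.14, 3.14, 3.14, 3.14, 3.14].

## Interface

Orientations are given as a 3x3 rotation matrix whose columns are the frame's x, y, z axes.
In Python, from station import bot gives the robot as it stands.
- The arm moves only by the tool servo_tool, never from a script. Its argument "plan" is a list of rows, each a list of 2 entries, a list of its own where there are three numbers: the shift along the tool's x, y, z in cm, then the turn, a rotation vector about the tool's x, y, z in rad. In form: [[[tx, ty, tz], [rx, ry, rz]], ...]. A call has 1 to 5 rows; each row shifts and turns the commanded pose from where the row before left it, along the tool's axes as they then stand; what a row does not reach is not made up. A row lasts 1/12 s, in which the tool goes at most 41.7 mm and 7.16 degrees, less where a joint would pass 70% of its speed; a pose out of reach is approached as far as the arm can. A call with a gripper value outside its range is refused whole. "grip" is the finger opening in cm, from 0 to 8.54, set as the call begins (left out, the last holds). The fingers move at their own pace and stop on an object; "newtons" is the grip in N (left out, the last holds). Time passes only in rows, so rows that do not move let the fingers close. It gives the time, the measured TCP pose, the force, the opening and the grip force at its end, in the units of the state.
- bot.get_state(): the state, without advancing time (a new reading comes with each control period).
- bot.camera(name): name is "scene" or "side" or "wrist"; returns a dict with "frame" (400x640x3 uint8, red, green, blue), "depth" (400x640 float32, m along the optical axis (not along the pixel's ray), 0 where there is no reading), "fx", "fy", "cx", "cy" (pixels), "origin" and "attitude" of the camera in the world. Camera axes: x right, y down, z forward; pixel columns grow to the right and rows downward; lengths in m; the calibration is good to about 2 mm. A picture is of the moment at which its call begins.
- bot.close_job(): hands the job in; it is judged then, once.
Trained networks look in a picture, given as the dict that the camera call returned (one of the last four; its "shot" number tells which), for a name from the list of things; names that differ only in an ending like _2 or _b are one class to them, and where a whole thing is asked for, a point or a joint stands for the part that bears it (a point fixed in the world has none). Each returns a list of dicts, best first, with "confidence" (0 to 1); they miss things now and then, are a little off and sometimes report something else, mostly with a low value. They report only what shows in the picture. A call takes as long as a camera call.
- bot.look_for(picture, thing): "bbox" ([left, top, width, height] in pixels, round what is visible of it).
- bot.tip_of(picture, thing): "point" ([column, row] in pixels: a listed point, or the origin of a listed thing).
The state is a dict: "t": time; "qpos": joint angles; "dq": joint speeds; "tau": joint torques, N m; "position": TCP position; "tcp_rot": TCP orientation; "wrist_force": force on the tool from outside, world axes, zero at the start; "moment": the same for the moment, N m; "opening": opening from 0.0 (shut) to 1.0 (fully open); "finger_force": force on a finger pad.
Only numpy, scipy, OpenCV 4.12 (cv2) and the standard library are available. Lean on these libraries where they do the work, as an engineer would, in place of code of your own. Each camera call takes 0.05 s, during which the arm holds its last target. There are 200 camera calls.

## Task

Take the break-over wrench from the blue mat, lower its ring end fully over the large hexagonal nut of the filter module and turn the nut clockwise (seen from above) until the wrench's handle breaks over at its pivot; stop as soon as it has clearly broken over, without driving the handle on to its end stop. Then ease off, lift the wrench from the nut without loosening it, and lay it flat on the blue mat again. Press and load the nut only gently, and leave everything else on the bench where it is.

Things in the scene. Friction and masses are not known exactly. Their poses are not given: they have to be found in the camera images.
- wrench: Head of the loose break-over ring wrench (steel; whole tool 231 mm long, 0.3 to 0.4 kg). Origin: centre of the ring, underside; x away from the handle, z up when lying flat. The ring is a closed hexagon 14 mm thick, walls 7 mm, hole 31.6 mm between opposite flats, which face its +y, -y and every 60 degrees. The handle is hinged on an upright pin at x = -36 mm. Centre of mass near x = -75 mm.
- grip (a point): Place to hold the wrench: middle of its handle, 125 mm from the ring's centre along the wrench's -x, 13 mm above the underside. The handle is a black bar 22 mm wide, 26 mm high, its underside level with the ring's, from 75 to 205 mm behind the ring's centre. Axes parallel to the head's while the handle is straight; they turn with the handle.
- handle (a joint): Bend of the handle at its pivot, rad, clockwise. 0 = straight, held by a preloaded spring until about 4 N sideways at the grip in the tightening direction; then it breaks over and swings on, the load rising only slightly (to about 5 N if the hand follows the handle round the pivot), to a hard end stop at 0.40. Clearly broken over from 0.15; 0.30 is too far. Springs straight when relieved.
- nut_seat (a point): Large hexagon nut, 30 mm across flats, on an upright port. Point: on its axis at the foot of the hexagon, on a 41 mm collar where the ring's underside rests, 70 mm above the bench. Hexagon 14 mm high, then a 4 mm cone and an 18 mm wide, 14 mm high plug. z up; flats face +y, -y and every 60 degrees: the ring fits with its x along the nut's x or 60 degree steps from it, with some 6 degrees of play.
- nut (a joint): Turn of the nut, rad, growing clockwise from above (tightening). It turns against thread friction of about 0.13 N m for some 0.3 to 0.8 rad from where it starts, different each time; then it is tight against a firm stop. It stays where it is left.
- fixture: Grey filter module on an aluminium base plate, fixed to the bench, left or right with the mat on the other side. Plate 220 x 130 x 8 mm, the module (100 x 110 mm, top at 45 mm) on its +x end, the nut's axis at x = 50, y = 0 mm. Origin: centre of the plate's underside.
- mat: Blue work mat fixed to the bench, 320 (x) x 240 (y) x 3 mm. Origin: centre of its underside. The wrench lies on it, with a spool and a jar near its far (+x) corners.
- spool: Metal solder spool, 48 mm wide, 22 mm high, on the mat; leave alone. Origin: centre of the underside.
- jar: White jar, 40 mm wide, 35 mm high, on the mat; leave alone. Origin: centre of the underside.
- cap: Brass connector cap, 24 mm wide, 22 mm high, standing on the base plate's near end; leave alone. Origin: centre of the underside.
- spanner: Plain steel spanner, 170 mm long, lying beyond the work; not the tool for this; leave alone. Origin: middle, underside.
- dropper: Clear dropper bottle, 44 mm wide, 100 mm high, beyond the work; leave alone. Origin: centre of the underside.

How it is judged:
On the way, in this order (a step that is already met when the one before it is completed fails the run):
1. the wrench's ring is fitted down over the hexagonal nut (horizontal distance between wrench and nut_seat below 0.008 m and z of wrench in the frame of nut_seat between -0.004 and 0.006 m and angle between wrench's own z axis and vertical below 0.12 rad), for 0.1 s.
2. with the ring still on the nut, the nut is tight and the handle has broken over by at least 0.15 rad (all of step 1 and value of joint nut above 0.95 rad and value of joint handle above 0.15 rad), for 0.1 s.
At the end, for the whole second after the job is handed in: the nut is still tight (within 0.08 rad of its firm stop), the wrench lies flat and still on the blue mat (ring centre and grip point over the mat, underside within 5 mm of its surface), its handle straight again (within 0.06 rad) (value of joint nut above 0.92 rad and value of joint handle below 0.06 rad and x of wrench in the frame of mat between -0.16 and 0.16 m and y of wrench in the frame of mat between -0.12 and 0.12 m and x of grip in the frame of mat between -0.16 and 0.16 m and y of grip in the frame of mat between -0.12 and 0.12 m and z of wrench in the frame of mat below 0.008 m and angle between wrench's own z axis and vertical below 0.08 rad and linear speed of wrench below 0.02 m/s); the robot touches nothing.
It fails at once if the handle is driven on towards its end stop (bend over 0.30 rad) (value of joint handle above 0.3 rad).
It fails at once if the wrench is forced against the module or its nut with more than 120 N of contact force (tripping a well-guided wrench loads it with less than 80 N) (contact force between wrench and fixture above 120 N).
It fails at once if a bystander is pushed more than 30 mm (distance of any of spool, jar, cap, spanner, dropper from where it was at the start of the episode above 0.03 m).
It also fails if it takes over 72 s, if anything falls off the work surface, if the arm or the gripper's body presses on something with over 40 N, if the wrist force passes 120 N, or if a joint passes its speed limit or range.

## Working session

There is one attempt and no reset: what is moved stays moved. The work goes in short steps, Python scripts to look and compute and a tool call to move; the robot and the scene stay as the last step left them, time stands still between calls to the robot, and variables do not carry over. Pictures are saved under pics/ and viewed, at most 10 in all, crops included, and the job is handed in when it is done.

Besides the shell and the picture viewer there is one more tool, called by a JSON object that holds its "method" and its "body", one argument or row to a line. servo_tool: Moves the arm, as the interface text tells. Its arguments: {"type":"object","properties":{"plan":{"type":"array"},"grip":{"type":"number"},"newtons":{"type":"number"}},"required":["plan"]}

```bash
mkdir -p pics
cat > h.py <<'E'
from station import bot
import numpy as np, cv2
def world(p,u,v,d=None):
    if d is None:
        w=p["depth"][int(v)-2:int(v)+3,int(u)-2:int(u)+3]; w=w[w>0]; d=np.median(w)
    c=np.array([(u-p["cx"])/p["fx"]*d,(v-p["cy"])/p["fy"]*d,d])
    return np.array(p["origin"])+np.array(p["attitude"])@c
def onz(p,u,v,z):
    r=np.array(p["attitude"])@np.array([(u-p["cx"])/p["fx"],(v-p["cy"])/p["fy"],1]); o=np.array(p["origin"])
    return o+r*(z-o[2])/r[2]
def save(p,n): cv2.imwrite("pics/"+n,p["frame"][:,:,::-1])
E
python3 - <<'E'
from h import *
np.set_printoptions(precision=4,suppress=True)
s=bot.get_state();print(s["t"],s["position"],s["tcp_rot"],s["wrist_force"])
for n in ["scene","side"]:
    p=bot.camera(n);save(p,n+"0.png");print(n,p["origin"])
    for t,z in [("wrench",.003),("grip",.016),("nut_seat",.07),("mat",0),("fixture",0),("jar",0),("spool",0),("cap",.008),("dropper",0),("spanner",0)]:
        print(t,[(r["point"],round(r["confidence"],2),onz(p,*r["point"],z)) for r in bot.tip_of(p,t)[:2]])
E
```

```text
0.0 [ 0.1622 -0.5247  0.2302] [[ 0.9554  0.2954 -0.0008]
 [ 0.2954 -0.9554  0.0022]
 [-0.0001 -0.0024 -1.    ]] [-0.7264 -0.4402  0.1721]
scene [ 1.1483 -0.1946  0.755 ]
wrench [([391.2, 206.7], 0.81, array([0.604 , 0.1969, 0.003 ]))]
grip [([368.2, 169.1], 0.89, array([0.4723, 0.1937, 0.016 ]))]
nut_seat []
mat [([382.4, 172.5], 0.86, array([0.4834, 0.2327, 0.    ])), ([227.0, 195.5], 0.24, array([ 0.4182, -0.1787,  0.    ]))]
fixture [([227.6, 222.3], 0.76, array([ 0.5056, -0.1956,  0.    ]))]
jar [([369.1, 218.4], 0.86, array([ 0.6164,  0.1301, -0.    ]))]
spool [([435.0, 205.3], 0.87, array([0.6371, 0.3046, 0.    ]))]
cap [([369.6, 165.1], 0.74, array([0.452 , 0.2082, 0.008 ])), ([224.3, 195.8], 0.38, array([ 0.4245, -0.1855,  0.008 ]))]
dropper [([385.7, 275.5], 0.87, array([0.7753, 0.0954, 0.    ])), ([227.9, 221.1], 0.27, array([ 0.5021, -0.1942,  0.    ]))]
spanner [([337.3, 287.3], 0.85, array([ 0.7641, -0.0145,  0.    ]))]
side [ 0.2607 -0.6793  0.6332]
wrench [([296.5, 187.2], 0.75, array([0.6048, 0.2089, 0.003 ])), ([363.4, 194.2], 0.42, array([0.7677, 0.0775, 0.003 ]))]
grip [([253.5, 194.2], 0.67, array([0.4696, 0.2171, 0.016 ]))]
nut_seat [([346.1, 259.6], 0.54, array([ 0.5501, -0.195 ,  0.07  ]))]
mat [([263.7, 196.4], 0.85, array([0.4987, 0.2143, 0.    ]))]
fixture [([327.3, 291.4], 0.75, array([ 0.5008, -0.2003,  0.    ]))]
jar [([315.4, 200.1], 0.63, array([0.6283, 0.1226, 0.    ]))]
spool []
cap [([287.8, 296.9], 0.61, array([ 0.4159, -0.18  ,  0.008 ]))]
dropper [([360.4, 193.3], 0.96, array([0.7646, 0.0895, 0.    ]))]
spanner [([379.8, 213.8], 0.81, array([ 0.7593, -0.023 ,  0.    ]))]
```

```bash
cd pics; python3 -c "
import cv2,numpy as np
cv2.imwrite('both.png',cv2.resize(np.vstack([cv2.imread('scene0.png'),cv2.imread('side0.png')]),(480,600)))"
```

```text
(no output)
```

View pics/scene0.png

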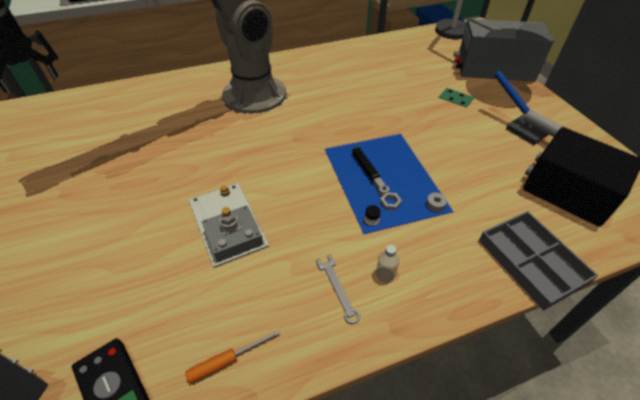

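{"method": "servo_tool", "body": {
  "plan": [
    [[2,-2,-0.5],[0,0,0.06]],
    [[3,-2,-0.5],[0,0,0.06]],
    [[3,-2,-0.5],[0,0,0.06]],
    [[3,-2,-0.5],[0,0,0.06]],
    [[3,-2,0],[0,0,0.06]]
  ],
  "grip": 8.5
}}

```text
t: 1.52
position: [0.2832, -0.4029, 0.2527]
tcp_rot: [[1.0, -0.004, 0.001], [-0.004, -1.0, -0.002], [0.001, 0.002, -1.0]]
wrist_force: [0.2, -0.5, 0.6]
opening: 0.995
finger_force: 0.0
```

{"method": "servo_tool", "body": {
  "plan": [
    [[3,-2.5,0],[0,0,0]],
    [[3,-2.5,0],[0,0,0]],
    [[3,-2.5,0],[0,0,0]],
    [[3,-2.5,0],[0,0,0]],
    [[3,-2.5,0],[0,0,0]]
  ]
}}

```text
t: 1.93
position: [0.4334, -0.2773, 0.2516]
tcp_rot: [[1.0, -0.0, 0.001], [-0.0, -1.0, -0.001], [0.001, 0.001, -1.0]]
wrist_force: [0.6, -0.1, -0.2]
opening: 0.996
finger_force: 0.0
```

{"method": "servo_tool", "body": {
  "plan": [
    [[3,-3,0],[0,0,0]],
    [[2,-3,0],[0,0,0]],
    [[0,0,0],[0,0,0]],
    [[0,0,0],[0,0,0]]
  ]
}}

```text
t: 2.27
position: [0.4832, -0.216, 0.2513]
tcp_rot: [[1.0, 0.007, 0.0], [0.007, -1.0, 0.001], [0.0, -0.001, -1.0]]
wrist_force: [-0.1, -0.6, -0.4]
opening: 0.993
finger_force: 0.0
```

```bash
cat > look.py <<'E'
from h import *
import sys
np.set_printoptions(precision=4,suppress=True)
s=bot.get_state();print(s["t"],s["position"],s["tcp_rot"],s["wrist_force"])
p=bot.camera("wrist");save(p,sys.argv[1]+".png");np.savez(sys.argv[1]+".npz",**{k:p[k] for k in p});print(p["origin"],p["attitude"])
for t,z in [("wrench",.003),("grip",.016),("nut_seat",.07),("mat",0),("fixture",0),("cap",.008)]:
    print(t,[(r["point"],round(r["confidence"],2),onz(p,*r["point"],z)) for r in bot.tip_of(p,t)[:2]])
E
python3 look.py w1
```

```text
2.2667 [ 0.4832 -0.216   0.2513] [[ 1.      0.0068  0.0004]
 [ 0.0068 -1.      0.0011]
 [ 0.0004 -0.0011 -1.    ]] [-0.1399 -0.6414 -0.3635]
[ 0.559  -0.2156  0.3943] [[ 0.0064 -0.9552 -0.296 ]
 [-1.     -0.0065 -0.0004]
 [-0.0015  0.296  -0.9552]]
wrench []
grip []
nut_seat [([299.3, 109.7], 0.94, array([ 0.5574, -0.1909,  0.07  ]))]
mat []
fixture [([309.7, 151.4], 0.88, array([ 0.5066, -0.1979,  0.    ]))]
cap [([298.2, 222.4], 0.74, array([ 0.4135, -0.1824,  0.008 ]))]
```

View pics/w1.png

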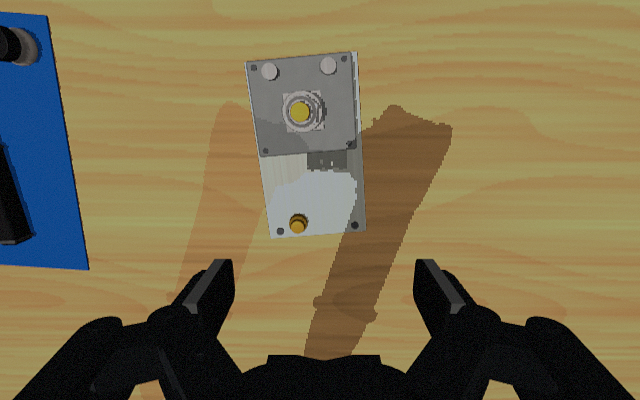

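{"method": "servo_tool", "body": {
  "plan": [
    [[2.5,-2.2,2],[0,0,0]],
    [[2,0,3],[0,0,0]],
    [[0,0,3],[0,0,0]],
    [[0,0,0.5],[0,0,0]],
    [[0,0,0],[0,0,0]]
  ]
}}

```text
t: 3.03
position: [0.5241, -0.1976, 0.1639]
tcp_rot: [[1.0, -0.001, -0.006], [-0.001, -1.0, 0.002], [-0.006, -0.002, -1.0]]
wrist_force: [-0.9, -0.7, 0.7]
opening: 0.993
finger_force: 0.0
```

```bash
python3 look.py w2; python3 -c "
import cv2;i=cv2.imread('pics/w2.png');cv2.imwrite('pics/w2c.png',cv2.resize(i[20:270,180:480],(720,600),interpolation=cv2.INTER_CUBIC))"
```

```text
3.0333 [ 0.5241 -0.1976  0.1639] [[ 1.     -0.0015 -0.0064]
 [-0.0014 -1.      0.0016]
 [-0.0064 -0.0016 -1.    ]] [-0.8597 -0.7424  0.6946]
[ 0.6008 -0.198   0.3065] [[-0.002  -0.9531 -0.3025]
 [-1.      0.0013  0.0025]
 [-0.002   0.3025 -0.9531]]
wrench []
grip []
nut_seat [([315.9, 164.5], 0.61, array([ 0.5578, -0.1916,  0.07  ]))]
mat []
fixture [([319.6, 164.0], 0.7, array([ 0.5455, -0.1934,  0.    ])), ([325.1, 203.5], 0.56, array([ 0.5042, -0.1989,  0.    ]))]
cap [([308.9, 285.7], 0.79, array([ 0.4116, -0.1809,  0.008 ]))]
```

View pics/w2c.png

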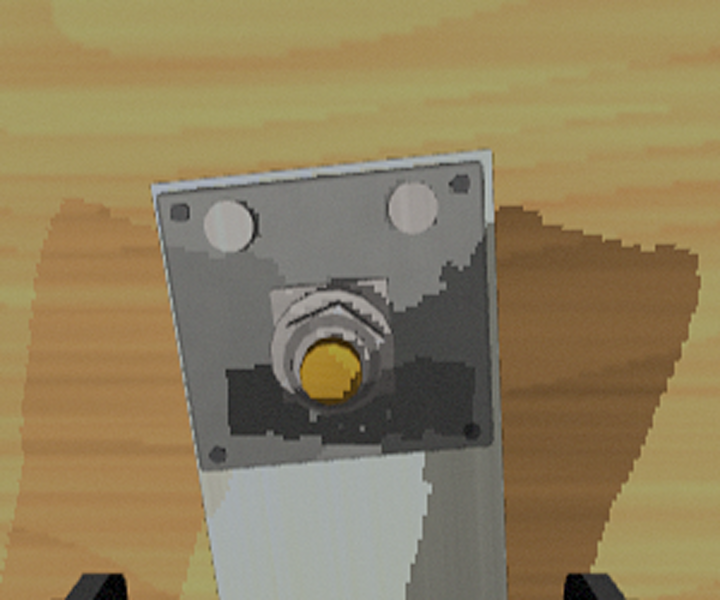

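```bash
cat > nut.py <<'E'
import numpy as np,sys
from scipy.optimize import minimize
np.set_printoptions(precision=4,suppress=True)
p=np.load(sys.argv[1]+".npz")
v,u=np.mgrid[0:400,0:640];d=p["depth"]
c=np.stack([(u-p["cx"])/p["fx"]*d,(v-p["cy"])/p["fy"]*d,d],-1)
W=c@p["attitude"].T+p["origin"]; W[d==0]=np.nan
m=np.hypot(W[...,0]-.557,W[...,1]+.192)<.03
print(np.histogram(W[m][:,2],bins=np.arange(.036,.112,.004)))
z=W[...,2]
for lo,hi in [(.058,.072),(.072,.080),(.080,.087),(.087,.096),(.096,.11)]:
    k=m&(z>lo)&(z<hi)
    if k.sum()>5: print(lo,hi,k.sum(),W[k].mean(0),W[k].min(0),W[k].max(0))
# plug top centre and hexagon: max support over directions from top axis
k=m&(z>.078)
P=W[k][:,:2]
for a in np.arange(-180,180,10):
    dd=np.array([np.cos(np.radians(a)),np.sin(np.radians(a))]);print(a,round(1000*np.percentile(P@dd-np.array([.557,-.192])@dd,99),1),end="; ")
E
python3 nut.py w2
```

```text
(array([   0,   10, 1426,  365,    0,    0,    0,    4,  583,   37,   29,
         66,  582,  255,   22,   21,  532,    2,    0]), array([0.036, 0.04 , 0.044, 0.048, 0.052, 0.056, 0.06 , 0.064, 0.068,
       0.072, 0.076, 0.08 , 0.084, 0.088, 0.092, 0.096, 0.1  , 0.104,
       0.108, 0.112]))
0.058 0.072 587 [ 0.5622 -0.194   0.0705] [ 0.5358 -0.2133  0.0671] [ 0.5757 -0.1731  0.072 ]
0.072 0.08 66 [ 0.5674 -0.1945  0.0755] [ 0.5364 -0.2101  0.072 ] [ 0.5751 -0.1749  0.0799]
0.08 0.087 514 [ 0.5577 -0.1937  0.0851] [ 0.5389 -0.2087  0.0802] [ 0.5727 -0.1779  0.087 ]
0.087 0.096 411 [ 0.5601 -0.1936  0.0887] [ 0.5429 -0.2071  0.087 ] [ 0.5692 -0.1799  0.096 ]
0.096 0.11 555 [ 0.5564 -0.1935  0.1023] [ 0.5472 -0.2019  0.0961] [ 0.5648 -0.1848  0.1046]
-180 22.7; -170 25.0; -160 27.1; -150 28.7; -140 29.4; -130 29.3; -120 29.2; -110 28.7; -100 27.3; -90 25.1; -80 22.2; -70 18.6; -60 14.7; -50 12.8; -40 12.7; -30 12.5; -20 12.0; -10 11.5; 0 11.3; 10 11.3; 20 11.3; 30 11.0; 40 10.6; 50 10.6; 60 14.6; 70 18.8; 80 22.5; 90 25.4; 100 27.7; 110 29.1; 120 29.6; 130 29.2; 140 27.9; 150 25.9; 160 24.4; 170 23.6;
```

```bash
cat >> nut.py <<'E'
print()
C=np.median([W[m&(z>.096)&(z<.106)].min(0),W[m&(z>.096)&(z<.106)].max(0)],0)[:2];print("C",C)
k=m&(z>.081)&(z<.0875);P=W[k][:,:2]
import cv2
h=cv2.convexHull((P*1e3).astype(np.float32))[:,0]/1e3
g=np.linspace(-np.pi,np.pi,73)[:-1]
for a in g: print(int(round(np.degrees(a))),round(1000*np.max((h-C)@[np.cos(a),np.sin(a)]),1),end="; ")
best=[]
def f(x):
    n=x[2]+np.arange(6)*np.pi/3; q=h-x[:2]
    return np.sum(np.clip(np.abs((q@np.array([np.cos(n),np.sin(n)])).max(1)-.015),0,.0015)**2)*1e6
for a0 in np.radians(np.arange(0,60,5)):
    r=minimize(f,[C[0],C[1],a0],method="Nelder-Mead",options=dict(initial_simplex=[[*C,a0],[C[0]+.001,C[1],a0],[C[0],C[1]+.001,a0],[*C,a0+.1]]));best.append((r.fun,*r.x[:2],np.degrees(r.x[2])%60))
print();print(np.array(sorted(best)[:4]))
# fixture yaw from module top
k=(z>.043)&(z<.0465)&(np.hypot(W[...,0]-.557,W[...,1]+.192)<.09)
print("module",cv2.minAreaRect((W[k][:,:2]*1e3).astype(np.float32)))
E
python3 nut.py w2|tail -n +9
```

```text
0.096 0.11 555 [ 0.5564 -0.1935  0.1023] [ 0.5472 -0.2019  0.0961] [ 0.5648 -0.1848  0.1046]
-180 22.7; -170 25.0; -160 27.1; -150 28.7; -140 29.4; -130 29.3; -120 29.2; -110 28.7; -100 27.3; -90 25.1; -80 22.2; -70 18.6; -60 14.7; -50 12.8; -40 12.7; -30 12.5; -20 12.0; -10 11.5; 0 11.3; 10 11.3; 20 11.3; 30 11.0; 40 10.6; 50 10.6; 60 14.6; 70 18.8; 80 22.5; 90 25.4; 100 27.7; 110 29.1; 120 29.6; 130 29.2; 140 27.9; 150 25.9; 160 24.4; 170 23.6; 
C [ 0.556  -0.1933]
-180 17.1; -175 17.0; -170 16.7; -165 16.3; -160 15.8; -155 15.5; -150 16.1; -145 16.6; -140 16.9; -135 17.1; -130 17.2; -125 17.2; -120 17.0; -115 16.7; -110 16.4; -105 16.0; -100 15.5; -95 15.2; -90 15.4; -85 15.8; -80 16.3; -75 16.6; -70 16.7; -65 16.8; -60 16.7; -55 16.5; -50 16.2; -45 15.7; -40 15.2; -35 15.0; -30 15.6; -25 16.1; -20 16.4; -15 16.7; -10 16.8; -5 16.8; 0 16.7; 5 16.5; 10 16.2; 15 15.7; 20 15.2; 25 15.0; 30 15.5; 35 16.0; 40 16.3; 45 16.5; 50 16.7; 55 16.7; 60 16.6; 65 16.4; 70 16.0; 75 15.5; 80 15.1; 85 15.0; 90 15.4; 95 15.9; 100 16.4; 105 16.7; 110 16.9; 115 16.9; 120 16.9; 125 16.7; 130 16.3; 135 16.0; 140 15.6; 145 15.4; 150 15.9; 155 16.3; 160 16.6; 165 16.9; 170 17.0; 175 17.1; 
[[ 0.6996  0.5557 -0.1934 23.5209]
 [ 0.6996  0.5557 -0.1934 23.5183]
 [ 0.6996  0.5557 -0.1934 23.5178]
 [ 0.6996  0.5557 -0.1934 23.5216]]
module ((560.6647338867188, -192.92344665527344), (99.82300567626953, 110.059326171875), 5.43888521194458)
```

{"method": "servo_tool", "body": {
  "plan": [
    [[-0.5,-3,-2],[0,0,0]],
    [[-0.5,-3.7,-1],[0,0,0]],
    [[-0.5,-3.7,-1],[0,0,0]],
    [[-0.5,-3.7,0],[0,0,0]],
    [[-0.5,-3.7,0],[0,0,0]]
  ]
}}

```text
t: 3.8
position: [0.5022, -0.0177, 0.2083]
tcp_rot: [[1.0, -0.001, 0.004], [-0.001, -1.0, -0.001], [0.004, 0.001, -1.0]]
wrist_force: [0.3, -0.2, 0.9]
opening: 0.995
finger_force: 0.0
```

{"method": "servo_tool", "body": {
  "plan": [
    [[-1,-3.7,0],[0,0,0]],
    [[-1,-3.7,0],[0,0,0]],
    [[-1,-3.7,0],[0,0,0]],
    [[-1,-3.7,0],[0,0,0]],
    [[0,-3.7,0],[0,0,0]]
  ]
}}

```text
t: 4.22
position: [0.4599, 0.1676, 0.2075]
tcp_rot: [[1.0, 0.001, 0.001], [0.001, -1.0, -0.001], [0.001, 0.001, -1.0]]
wrist_force: [0.8, 0.4, 0.4]
opening: 0.996
finger_force: 0.0
```

{"method": "servo_tool", "body": {
  "plan": [
    [[0,-3,0],[0,0,0]],
    [[0,0,0],[0,0,0]],
    [[0,0,0],[0,0,0]]
  ]
}}

```text
t: 4.47
position: [0.4612, 0.1983, 0.2072]
tcp_rot: [[1.0, 0.005, 0.001], [0.005, -1.0, 0.001], [0.001, -0.001, -1.0]]
wrist_force: [1.0, 0.2, 0.0]
opening: 1.003
finger_force: 0.0
```

```bash
python3 look.py w3
cat > cloud.py <<'E'
import numpy as np,cv2
np.set_printoptions(precision=4,suppress=True)
def cloud(n):
    p=np.load(n+".npz");v,u=np.mgrid[0:400,0:640];d=p["depth"]
    c=np.stack([(u-p["cx"])/p["fx"]*d,(v-p["cy"])/p["fy"]*d,d],-1)
    W=c@p["attitude"].T+p["origin"];W[d==0]=np.nan
    return W,p["frame"]
E
python3 - <<'E'
from cloud import *
W,f=cloud("w3");z=W[...,2]
m=(np.hypot(W[...,0]-.47,W[...,1]-.2)<.2)
print(np.histogram(z[m],bins=np.arange(-.004,.06,.003)))
for lo,hi in [(.024,.034),(.013,.020)]:
    k=(m&(z>lo)&(z<hi)).astype(np.uint8)
    n,l,s,c=cv2.connectedComponentsWithStats(k)
    for i in range(1,n):
        if s[i,4]>80:
            P=W[l==i]; print(lo,s[i],P.mean(0),cv2.minAreaRect((P[:,:2]*1e3).astype(np.float32)))
E
```

```text
4.4667 [0.4612 0.1983 0.2072] [[ 1.      0.0051  0.0014]
 [ 0.0051 -1.      0.0012]
 [ 0.0014 -0.0011 -1.    ]] [0.9863 0.1555 0.0086]
[0.5368 0.1985 0.3504] [[ 0.0046 -0.9555 -0.2951]
 [-1.     -0.0049  0.0001]
 [-0.0016  0.2951 -0.9555]]
wrench [([322.0, 50.9], 0.71, array([0.593 , 0.2008, 0.003 ]))]
grip [([325.1, 178.8], 0.94, array([0.4628, 0.1969, 0.016 ]))]
nut_seat []
mat [([295.7, 138.6], 0.78, array([0.5048, 0.2298, 0.    ]))]
fixture []
cap []
(array([  443, 32850, 49717,  2077,   212,   188,   384,   883,   573,
        1081,  1009,  1641,    38,   376,   683,     3,     0,     0,
           0,     0,     0]), array([-0.004, -0.001,  0.002,  0.005,  0.008,  0.011,  0.014,  0.017,
        0.02 ,  0.023,  0.026,  0.029,  0.032,  0.035,  0.038,  0.041,
        0.044,  0.047,  0.05 ,  0.053,  0.056,  0.059]))
0.024 [189   0  48  22 717] [0.6238 0.3013 0.0255] ((622.7903442382812, 301.288818359375), (17.339855194091797, 43.38372039794922), 0.21023353934288025)
0.024 [377   1  31  33 120] [0.6114 0.1406 0.0292] ((613.6767578125, 139.60494995117188), (34.893856048583984, 12.978729248046875), 50.13609313964844)
0.024 [320  83  11  12  90] [0.5551 0.1977 0.0266] ((554.9699096679688, 197.5604248046875), (9.592878341674805, 9.5564603805542), 25.06287956237793)
0.024 [ 316  121   24  126 2390] [0.4565 0.1937 0.0292] ((456.0051574707031, 193.65660095214844), (137.97821044921875, 22.10943603515625), 2.17148494720459)
0.013 [208   0  33  25 114] [0.6206 0.2899 0.0165] ((621.2660522460938, 291.9864196777344), (9.091381072998047, 36.14768981933594), 32.820457458496094)
0.013 [ 300   21   48   57 1137] [0.5922 0.1989 0.0174] ((591.68115234375, 199.0584716796875), (49.99148941040039, 45.63998031616211), 2.240429162979126)
```

View pics/w3.png

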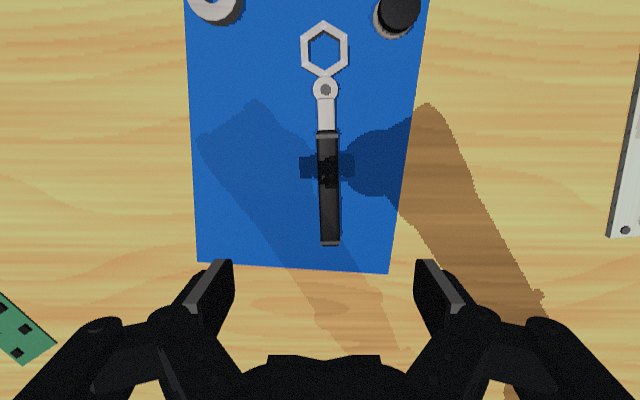

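{"method": "servo_tool", "body": {
  "plan": [
    [[0.6,0.4,3],[0,0,-0.033]],
    [[0,0,4],[0,0,0]],
    [[0,0,4],[0,0,0]],
    [[0,0,4],[0,0,0]],
    [[0,0,0],[0,0,0]]
  ]
}}

```text
t: 5.23
position: [0.4614, 0.1876, 0.0491]
tcp_rot: [[0.999, 0.032, -0.016], [0.031, -0.999, -0.006], [-0.016, 0.006, -1.0]]
wrist_force: [-1.5, -1.1, -0.2]
opening: 0.994
finger_force: 0.0
```

{"method": "servo_tool", "body": {
  "plan": [
    [[0,0,2.5],[0,0,0]],
    [[0,0,2],[0,0,0]],
    [[0,0,0.5],[0,0,0]],
    [[0,0,0],[0,0,0]],
    [[0,0,0],[0,0,0]]
  ]
}}

```text
t: 5.65
position: [0.469, 0.1922, 0.008]
tcp_rot: [[0.999, 0.032, 0.002], [0.032, -0.999, 0.001], [0.002, -0.001, -1.0]]
wrist_force: [-0.2, 0.4, -0.1]
opening: 0.995
finger_force: 0.0
```

```bash
python3 -c "
from h import *
s=bot.get_state();R=np.array(s['tcp_rot']);print(s['position'],R,s['wrist_force'],R.T@(np.array([.4668,.1943,.007])-s['position']))"
```

```text
[0.46903258 0.19221138 0.0080316 ] [[ 9.99470768e-01  3.24381359e-02  2.43971149e-03]
 [ 3.24361437e-02 -9.99473447e-01  8.51783934e-04]
 [ 2.46605714e-03 -7.72198310e-04 -9.99996661e-01]] [-0.18242335  0.3651468  -0.10155751] [-0.00216619 -0.00215914  0.00102793]
```

{"method": "servo_tool", "body": {
  "plan": [
    [[-0.2,-0.2,0.1],[0,0,-0.006]],
    [[0,0,0],[0,0,0]],
    [[0,0,0],[0,0,0]]
  ]
}}

```text
t: 5.9
position: [0.4663, 0.1944, 0.0065]
tcp_rot: [[0.999, 0.039, 0.002], [0.039, -0.999, 0.001], [0.002, -0.001, -1.0]]
wrist_force: [-0.5, -0.2, -0.1]
opening: 0.992
finger_force: 0.0
```

{"method": "servo_tool", "body": {
  "plan": [
    [[0,0,0],[0,0,0]],
    [[0,0,0],[0,0,0]],
    [[0,0,0],[0,0,0]],
    [[0,0,0],[0,0,0]],
    [[0,0,0],[0,0,0]]
  ],
  "grip": 1.0,
  "newtons": 60
}}

```text
t: 6.32
position: [0.4656, 0.1936, 0.0053]
tcp_rot: [[0.999, 0.039, -0.0], [0.039, -0.999, -0.0], [-0.0, 0.0, -1.0]]
wrist_force: [0.3, -0.7, 0.6]
opening: 0.293
finger_force: 0.0
```

{"method": "servo_tool", "body": {
  "plan": [
    [[0,0,0],[0,0,0]],
    [[0,0,0],[0,0,0]],
    [[0,0,0],[0,0,0]],
    [[0,0,0],[0,0,0]],
    [[0,0,0],[0,0,0]]
  ]
}}

```text
t: 6.73
position: [0.4658, 0.1939, 0.0054]
tcp_rot: [[0.999, 0.039, 0.0], [0.039, -0.999, 0.0], [0.0, -0.0, -1.0]]
wrist_force: [-1.0, 0.3, 2.8]
opening: 0.245
finger_force: 60.0
```

Gripped. Lift and check for sag/tilt.

{"method": "servo_tool", "body": {
  "plan": [
    [[0,0,-1],[0,0,0]],
    [[0,0,-2],[0,0,0]],
    [[0,0,-3],[0,0,0]],
    [[0,0,-3],[0,0,0]],
    [[0,0,-3],[0,0,0]]
  ]
}}

```text
t: 7.15
position: [0.464, 0.1929, 0.1258]
tcp_rot: [[0.999, 0.039, -0.003], [0.039, -0.999, -0.001], [-0.004, 0.001, -1.0]]
wrist_force: [1.2, 1.1, -3.1]
opening: 0.249
finger_force: 59.2
```

{"method": "servo_tool", "body": {
  "plan": [
    [[0,3.5,-1.5],[0,0,0]],
    [[0,3.5,0],[0,0,-0.1]],
    [[0,3.5,0],[0,0,-0.1]],
    [[0,3.5,0],[0,0,-0.1]],
    [[0,3.5,0],[0,0,-0.1]]
  ]
}}

```text
t: 7.57
position: [0.491, 0.0199, 0.1399]
tcp_rot: [[0.903, 0.43, -0.003], [0.43, -0.903, -0.001], [-0.004, -0.0, -1.0]]
wrist_force: [0.2, -0.1, -2.8]
opening: 0.243
finger_force: 59.4
```

{"method": "servo_tool", "body": {
  "plan": [
    [[0,0,0],[0,0,-0.1]],
    [[0,0,0],[0,0,-0.1]],
    [[0,0,0],[0,0,-0.1]],
    [[0,0,0],[0,0,-0.1]],
    [[0,0,0],[0,0,-0.1]]
  ]
}}

```text
t: 7.98
position: [0.4917, 0.0215, 0.1397]
tcp_rot: [[0.587, 0.81, -0.003], [0.81, -0.587, -0.001], [-0.002, -0.002, -1.0]]
wrist_force: [-0.1, 0.2, -3.1]
opening: 0.244
finger_force: 59.5
```

```bash
cat > held.py <<'E'
# where is the ring relative to the TCP?
import sys
from h import *
from cloud import cloud
np.set_printoptions(precision=4,suppress=True)
s=bot.get_state();T=np.array(s["position"]);R=np.array(s["tcp_rot"])
n=sys.argv[1];p=bot.camera("wrist");save(p,n+".png");np.savez(n+".npz",**{k:p[k] for k in p})
W,f=cloud(n);L=(W-T)@R   # tool frame
m=(L[...,0]>.085)&(L[...,0]<.17)&(abs(L[...,1])<.045)&(L[...,2]>-.05)&(L[...,2]<.02)
print("t",s["t"],"pos",T,"yaw",np.arctan2(R[1,0],R[0,0]),"F",s["wrist_force"],"M",s["moment"])
k=m.astype(np.uint8);nn,l,st,c=cv2.connectedComponentsWithStats(k)
P=L[(l==1+np.argmax(st[1:,4]))]
Q=P[P[:,0]>.098]; A=np.c_[Q[:,:2],np.ones(len(Q))]
h=np.median(Q[:,2]); Q=Q[abs(Q[:,2]-h)<.004]; A=np.c_[Q[:,:2],np.ones(len(Q))]
c=np.linalg.lstsq(A,Q[:,2],rcond=None)[0];print("top plane z=ax+by+c",c,"top z",h,len(Q))
hull=cv2.convexHull((Q[:,:2]*1e3).astype(np.float32))[:,0]/1e3
from scipy.optimize import minimize
def fun(x):
    a=x[2]+np.arange(6)*np.pi/3+np.pi/2
    d=((hull-x[:2])@np.array([np.cos(a),np.sin(a)])).max(1)-.0228
    return np.sum(np.clip(abs(d),0,.002)**2)*1e6
r=min((minimize(fun,[.125,0,a],method="Nelder-Mead",options=dict(initial_simplex=[[.125,0,a],[.127,0,a],[.125,.002,a],[.125,0,a+.05]])) for a in (-.3,-.15,0,.15,.3)),key=lambda r:r.fun)
x=r.x;print("ring in tool (x,y,ang)",x,r.fun,"underside tool z",c@[x[0],x[1],1]+.014)
w=T+R@[x[0],x[1],c@[x[0],x[1],1]+.014];print("ring world",w,"head yaw deg",np.degrees(np.arctan2(R[1,0],R[0,0])-x[2]))
E
python3 held.py g1
```

```text
t 7.9833 pos [0.4917 0.0215 0.1397] yaw 0.943582631379419 F [-0.1201  0.1704 -3.0992] M [-0.1402  0.0935 -0.0135]
top plane z=ax+by+c [ 0.1781  0.0029 -0.0311] top z -0.011670739305145434 2594
ring in tool (x,y,ang) [0.1207 0.001  0.4113] 6.929949877929801 underside tool z 0.004382501144588781
ring world [0.5633 0.1187 0.135 ] head yaw deg 30.497460553778634
```

View pics/g1.png

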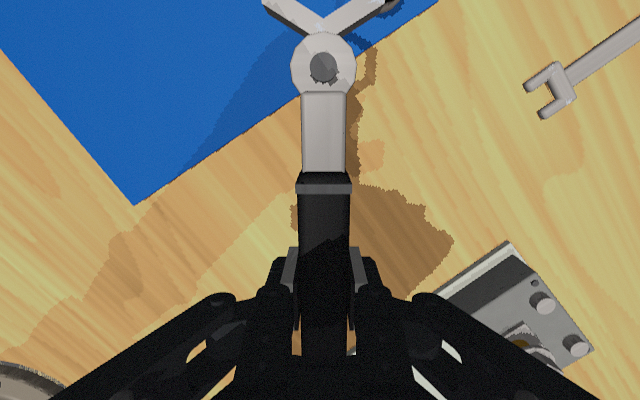

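```bash
cat > prof.py <<'E'
import sys
from h import *
from cloud import cloud
np.set_printoptions(precision=4,suppress=True)
def prof(n,new=True):
    s=bot.get_state();T=np.array(s["position"]);R=np.array(s["tcp_rot"])
    if new:
        p=bot.camera("wrist");save(p,n+".png");np.savez(n+".npz",**{k:p[k] for k in p})
    W,f=cloud(n);L=(W-T)@R
    print("t",s["t"],"pos",T,"yaw",round(np.arctan2(R[1,0],R[0,0]),4),"F",s["wrist_force"],"M",s["moment"])
    for x0 in np.arange(.01,.13,.006):
        k=(abs(L[...,0]-x0)<.003)&(abs(L[...,1])<.03)&(L[...,2]>-.045)&(L[...,2]<.02)
        if k.sum()<20: continue
        P=L[k];t=np.percentile(P[:,2],20);Q=P[abs(P[:,2]-t)<.003]
        print("%.3f n%d z %.4f yc %.4f  w %.4f"%(x0,len(Q),np.median(Q[:,2]),(Q[:,1].min()+Q[:,1].max())/2,np.ptp(Q[:,1])))
if __name__=="__main__": prof(sys.argv[1],len(sys.argv)<3)
E
python3 prof.py g1 old
```

```text
t 8.0333 pos [0.4916 0.0216 0.1396] yaw 0.9468 F [ 0.114   0.3027 -4.1963] M [-0.097   0.0803 -0.0125]
0.010 n392 z -0.0376 yc 0.0009  w 0.0432
0.016 n598 z -0.0239 yc 0.0004  w 0.0210
0.022 n645 z -0.0239 yc 0.0002  w 0.0213
0.028 n656 z -0.0239 yc 0.0003  w 0.0210
0.034 n696 z -0.0239 yc 0.0004  w 0.0211
0.040 n708 z -0.0238 yc 0.0000  w 0.0218
0.046 n847 z -0.0240 yc 0.0002  w 0.0224
0.052 n349 z -0.0215 yc 0.0005  w 0.0198
0.058 n653 z -0.0178 yc 0.0004  w 0.0180
0.064 n693 z -0.0178 yc 0.0004  w 0.0179
0.070 n693 z -0.0178 yc 0.0004  w 0.0176
0.076 n763 z -0.0178 yc 0.0004  w 0.0180
0.082 n833 z -0.0163 yc 0.0005  w 0.0231
0.088 n413 z -0.0208 yc 0.0005  w 0.0095
0.094 n266 z -0.0208 yc 0.0003  w 0.0243
0.100 n639 z -0.0158 yc 0.0005  w 0.0211
0.106 n1097 z -0.0118 yc 0.0006  w 0.0324
0.112 n1155 z -0.0117 yc 0.0007  w 0.0455
```

{"method": "servo_tool", "body": {
  "plan": [
    [[-1.5,1.0,0],[0,0,0.013]],
    [[-2.8,2.0,0],[0,0,0]],
    [[-2.8,2.0,0],[0,0,0]],
    [[-2.8,2.0,0],[0,0,0]],
    [[-2.8,2.0,0],[0,0,0]]
  ]
}}

```text
t: 8.45
position: [0.4876, -0.1351, 0.14]
tcp_rot: [[0.602, 0.798, -0.002], [0.798, -0.602, -0.0], [-0.001, -0.001, -1.0]]
wrist_force: [0.7, 0.6, -3.5]
opening: 0.248
finger_force: 59.6
```

{"method": "servo_tool", "body": {
  "plan": [
    [[-2.8,2.0,0],[0,0,0]],
    [[-2.8,2.0,0],[0,0,0]],
    [[-2.8,2.0,0],[0,0,0]],
    [[-2.8,2.0,0],[0,0,0]],
    [[-2.1,0.9,0],[0,0,0]]
  ]
}}

```text
t: 8.87
position: [0.4787, -0.2982, 0.1398]
tcp_rot: [[0.606, 0.795, -0.001], [0.795, -0.606, -0.002], [-0.003, 0.001, -1.0]]
wrist_force: [0.3, -0.9, -3.2]
opening: 0.246
finger_force: 59.6
```

{"method": "servo_tool", "body": {
  "plan": [
    [[0,0,0],[0,0,0]],
    [[0,0,0],[0,0,0]],
    [[0,0,0],[0,0,0]],
    [[0,0,0],[0,0,0]]
  ]
}}

```text
t: 9.2
position: [0.4804, -0.2911, 0.1401]
tcp_rot: [[0.599, 0.8, -0.0], [0.8, -0.599, 0.002], [0.001, -0.001, -1.0]]
wrist_force: [0.6, 0.5, -2.9]
opening: 0.245
finger_force: 59.6
```

```bash
cat > err.py <<'E'
from h import *
np.set_printoptions(precision=4,suppress=True)
import sys
yaw=float(sys.argv[1]); hover=float(sys.argv[2])
N=np.array([.5557,-.1934,.0722+hover])
s=bot.get_state();T=np.array(s["position"]);R=np.array(s["tcp_rot"])
G=np.array([[np.cos(yaw),np.sin(yaw),0],[np.sin(yaw),-np.cos(yaw),0],[0,0,-1]])
goal=N-G@[.126,.0005,0]
print("t",s["t"],"pos",T,"F",s["wrist_force"],"M",s["moment"],s["finger_force"])
print("shift cm",100*R.T@(goal-T)); print("turn",cv2.Rodrigues(R.T@G)[0].ravel(), "ringctr now",T+R@[.126,.0005,.0022])
E
python3 err.py 0.934 0.05; python3 prof.py g2 | tail -8
```

```text
t 9.2 pos [ 0.4804 -0.2911  0.1401] F [ 0.5866  0.5086 -2.8845] M [-0.0981  0.1016 -0.0282] 59.597312808036804
shift cm [-0.2703  0.2019  1.7914]
turn [-0.0013 -0.0011 -0.0059] ringctr now [ 0.5563 -0.1905  0.1381]
0.070 n707 z -0.0177 yc 0.0000  w 0.0176
0.076 n726 z -0.0177 yc 0.0000  w 0.0180
0.082 n861 z -0.0163 yc 0.0000  w 0.0232
0.088 n410 z -0.0208 yc 0.0001  w 0.0095
0.094 n276 z -0.0205 yc 0.0008  w 0.0224
0.100 n665 z -0.0157 yc 0.0000  w 0.0210
0.106 n1077 z -0.0117 yc 0.0002  w 0.0321
0.112 n1176 z -0.0116 yc -0.0000  w 0.0455
```

View pics/g2.png

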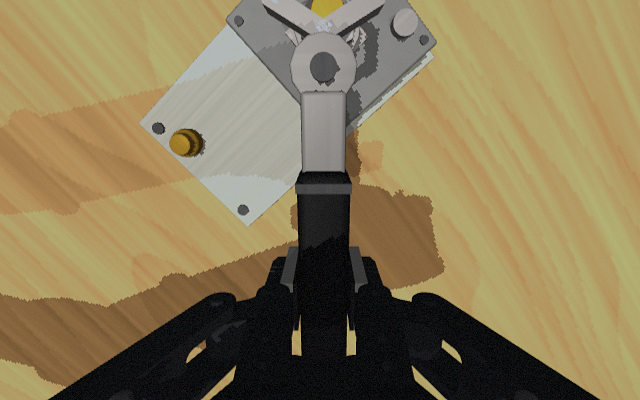

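{"method": "servo_tool", "body": {
  "plan": [
    [[-0.25,0.2,0],[0,0,-0.006]],
    [[0,0,0],[0,0,0]],
    [[0,0,0],[0,0,0]]
  ]
}}

```text
t: 9.5
position: [0.4803, -0.2964, 0.1404]
tcp_rot: [[0.596, 0.803, -0.0], [0.803, -0.596, -0.0], [-0.0, 0.0, -1.0]]
wrist_force: [0.4, -0.8, -3.9]
opening: 0.241
finger_force: 59.6
```

{"method": "servo_tool", "body": {
  "plan": [
    [[0,0,1],[0,0,0]],
    [[0,0,1],[0,0,0]],
    [[0,0,1],[0,0,0]],
    [[0,0,1],[0,0,0]],
    [[0,0,0.7],[0,0,0]]
  ]
}}

```text
t: 9.92
position: [0.479, -0.296, 0.091]
tcp_rot: [[0.596, 0.803, -0.003], [0.803, -0.596, 0.002], [-0.0, -0.003, -1.0]]
wrist_force: [-0.0, 0.3, -3.3]
opening: 0.248
finger_force: 59.6
```

{"method": "servo_tool", "body": {
  "plan": [
    [[0,0,0],[0,0,0]],
    [[0,0,0],[0,0,0]],
    [[0,0,0],[0,0,0]]
  ]
}}

```text
t: 10.17
position: [0.4806, -0.2966, 0.0935]
tcp_rot: [[0.596, 0.803, 0.001], [0.803, -0.596, -0.0], [0.0, 0.001, -1.0]]
wrist_force: [-0.2, 0.9, -3.2]
opening: 0.244
finger_force: 59.5
```

```bash
python3 err.py 0.934 0.018
python3 - <<'E'
from h import *
for n in ["scene","side"]:
    p=bot.camera(n); save(p,n+"1.png")
    u,v=None,None
    c=np.array(p["attitude"]).T@(np.array([.5557,-.1934,.09])-p["origin"]); u=int(p["fx"]*c[0]/c[2]+p["cx"]);v=int(p["fy"]*c[1]/c[2]+p["cy"]);print(n,u,v)
    a=p["frame"][v-30:v+30,u-40:u+40,::-1]; cv2.imwrite(f"pics/{n}1c.png",cv2.resize(a,None,fx=5,fy=5,interpolation=cv2.INTER_CUBIC))
a=np.vstack([cv2.imread("pics/scene1c.png"),cv2.imread("pics/side1c.png")]);cv2.imwrite("pics/fit1.png",a)
E
```

```text
t 10.1667 pos [ 0.4806 -0.2966  0.0935] F [-0.1928  0.9283 -3.2068] M [-0.1274  0.0768 -0.0013] 59.4874906539917
shift cm [ 0.1664 -0.1507  0.3332]
turn [ 0.0008 -0.0002 -0.0021] ringctr now [ 0.5561 -0.1958  0.0914]
scene 226 213
side 348 251
```

View pics/fit1.png

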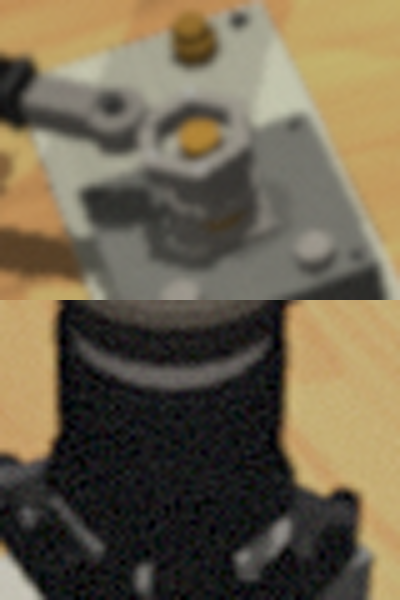

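{"method": "servo_tool", "body": {
  "plan": [
    [[0.17,-0.15,0.2],[0,0,0]],
    [[0,0,0],[0,0,0]],
    [[0,0,0],[0,0,0]],
    [[0,0,0],[0,0,0]],
    [[0,0,0],[0,0,0]]
  ]
}}

```text
t: 10.68
position: [0.48, -0.2943, 0.0914]
tcp_rot: [[0.596, 0.803, 0.0], [0.803, -0.596, -0.0], [-0.0, 0.0, -1.0]]
wrist_force: [0.0, 0.0, -2.8]
opening: 0.245
finger_force: 59.6
```

```bash
python3 err.py 0.934 0.018
python3 - <<'E'
from h import *
from cloud import *
p=bot.camera("scene");np.savez("s2.npz",**{k:p[k] for k in p})
W,f=cloud("s2");z=W[...,2];m=np.hypot(W[...,0]-.556,W[...,1]+.1935)<.032
print(np.histogram(z[m],bins=np.arange(.06,.12,.004)))
k=m&(z>.0965)&(z<.112);P=W[k];print(P.mean(0),P.min(0),P.max(0),len(P))
c=np.array(p["frame"])[k].astype(float); y=(c[:,0]-c[:,2]>50)
print("plug",y.sum(),P[y].min(0),P[y].max(0)); Q=P[~y]
print("ring",Q.min(0),Q.max(0));
E
```

```text
t 10.6833 pos [ 0.48   -0.2943  0.0914] F [ 0.0323  0.0168 -2.8133] M [-0.138   0.1332 -0.0116] 59.56750273704529
shift cm [0.0132 0.0338 0.1218]
turn [ 0.0003  0.0001 -0.0021] ringctr now [ 0.5556 -0.1935  0.0892]
(array([  0,   6,  45,  28,  14,   4,   5,  33,  52,  62, 193,  75,  12,
         2]), array([0.06 , 0.064, 0.068, 0.072, 0.076, 0.08 , 0.084, 0.088, 0.092,
       0.096, 0.1  , 0.104, 0.108, 0.112, 0.116]))
[ 0.5555 -0.1948  0.1026] [ 0.5304 -0.2236  0.0966] [ 0.5819 -0.1679  0.1115] 339
plug 47 [ 0.5479 -0.2002  0.0987] [ 0.5648 -0.1845  0.1045]
ring [ 0.5304 -0.2236  0.0966] [ 0.5819 -0.1679  0.1115]
```

{"method": "servo_tool", "body": {
  "plan": [
    [[0,0,0.3],[0,0,0]],
    [[0,0,0.3],[0,0,0]],
    [[0,0,0.2],[0,0,0]],
    [[0,0,0],[0,0,0]],
    [[0,0,0],[0,0,0]]
  ]
}}

```text
t: 11.15
position: [0.4799, -0.2943, 0.083]
tcp_rot: [[0.596, 0.803, -0.0], [0.803, -0.596, 0.0], [-0.0, -0.0, -1.0]]
wrist_force: [0.4, -1.2, -3.5]
opening: 0.24
finger_force: 59.6
```

{"method": "servo_tool", "body": {
  "plan": [
    [[0,0,0.3],[0,0,0]],
    [[0,0,0.2],[0,0,0]],
    [[0,0,0],[0,0,0]],
    [[0,0,0],[0,0,0]]
  ]
}}

```text
t: 11.48
position: [0.48, -0.2943, 0.0782]
tcp_rot: [[0.596, 0.803, 0.0], [0.803, -0.596, 0.0], [0.0, -0.0, -1.0]]
wrist_force: [0.8, -0.2, -3.1]
opening: 0.246
finger_force: 59.6
```

{"method": "servo_tool", "body": {
  "plan": [
    [[0,0,0.3],[0,0,0]],
    [[0,0,0.2],[0,0,0]],
    [[0,0,0],[0,0,0]],
    [[0,0,0],[0,0,0]],
    [[0,0,0],[0,0,0]]
  ]
}}

```text
t: 11.9
position: [0.4799, -0.2943, 0.0732]
tcp_rot: [[0.596, 0.803, -0.0], [0.803, -0.596, -0.0], [-0.0, -0.0, -1.0]]
wrist_force: [-0.6, -0.3, -4.3]
opening: 0.243
finger_force: 59.6
```

```bash
python3 err.py 0.934 0.001
```

```text
t 11.9 pos [ 0.4799 -0.2943  0.0732] F [-0.6111 -0.2573 -4.2503] M [-0.2718 -0.0199 -0.0549] 59.55594599246979
shift cm [0.017  0.0414 0.0019]
turn [-0.0001  0.0001 -0.0021] ringctr now [ 0.5555 -0.1935  0.071 ]
```

{"method": "servo_tool", "body": {
  "plan": [
    [[0.01,-0.504,0],[0,0,0.04]],
    [[0.01,-0.504,0],[0,0,0.04]],
    [[0.01,-0.504,0],[0,0,0.04]],
    [[0.01,-0.504,0],[0,0,0.04]],
    [[0.01,-0.504,0],[0,0,0.04]]
  ]
}}

```text
t: 12.32
position: [0.462, -0.2775, 0.0736]
tcp_rot: [[0.745, 0.667, 0.002], [0.667, -0.745, -0.001], [0.001, 0.002, -1.0]]
wrist_force: [1.1, 0.1, -3.3]
opening: 0.246
finger_force: 59.5
```

{"method": "servo_tool", "body": {
  "plan": [
    [[0,0,0],[0,0,0]],
    [[0,0,0],[0,0,0]],
    [[0,0,0],[0,0,0]]
  ]
}}

```text
t: 12.57
position: [0.462, -0.2776, 0.0736]
tcp_rot: [[0.743, 0.669, 0.001], [0.669, -0.743, -0.0], [0.001, 0.001, -1.0]]
wrist_force: [2.0, -0.9, -3.8]
opening: 0.242
finger_force: 59.5
```

```bash
cat > st.py <<'E'
from h import *
import sys
from cloud import cloud
np.set_printoptions(precision=4,suppress=True)
s=bot.get_state();T=np.array(s["position"]);R=np.array(s["tcp_rot"]);yaw=np.arctan2(R[1,0],R[0,0])
print("t",s["t"],"z",T[2],"yaw",yaw,"turned",.934-yaw,"Ftool",R.T@s["wrist_force"],"Mtool",R.T@s["moment"],"nominal ring",T+R@[.126,.0005,.0022])
n=sys.argv[1];p=bot.camera("wrist");np.savez(n+".npz",**{k:p[k] for k in p});save(p,n+".png")
W,f=cloud(n);L=(W-T)@R
# ring arms: top of ring at tool z ~ -.012, beyond the pivot
def arm(x):
    k=(abs(L[...,0]-x)<.002)&(abs(L[...,1])<.04)&(abs(L[...,2]+.0117)<.002);P=L[k];return P[:,1].min(),P[:,1].max()
for x in (.106,.109,.112): print(x,np.array(arm(x)),sum(arm(x))/2)
E
python3 st.py r1
```

```text
t 12.5667 z 0.0735817023149396 yaw 0.7325173797372121 turned 0.20148262026278796 Ftool [0.8908 1.9899 3.8047] Mtool [-0.4108 -0.014   0.2301] nominal ring [ 0.556  -0.1937  0.0715]
0.106 [-0.0137  0.0146] 0.00047614086609790423
0.109 [-0.0193  0.0198] 0.00024906978101102775
0.112 [-0.0225  0.0231] 0.00029665143900122447
```

{"method": "servo_tool", "body": {
  "plan": [
    [[0.01,-0.504,0],[0,0,0.04]],
    [[0.01,-0.504,0],[0,0,0.04]],
    [[0,0,0],[0,0,0]],
    [[0,0,0],[0,0,0]]
  ]
}}

```text
t: 12.95
position: [0.4556, -0.2698, 0.0736]
tcp_rot: [[0.794, 0.608, 0.001], [0.608, -0.794, -0.0], [0.001, 0.001, -1.0]]
wrist_force: [1.8, -1.4, -3.2]
opening: 0.245
finger_force: 59.5
```

{"method": "servo_tool", "body": {
  "plan": [
    [[0.01,-0.504,0],[0,0,0.04]],
    [[0,0,0],[0,0,0]],
    [[0,0,0],[0,0,0]]
  ]
}}

```text
t: 13.2
position: [0.4526, -0.2658, 0.0735]
tcp_rot: [[0.818, 0.576, 0.001], [0.576, -0.818, -0.0], [0.001, 0.001, -1.0]]
wrist_force: [1.5, -0.7, -3.4]
opening: 0.251
finger_force: 59.6
```

{"method": "servo_tool", "body": {
  "plan": [
    [[0.01,-0.504,0],[0,0,0.04]],
    [[0,0,0],[0,0,0]],
    [[0,0,0],[0,0,0]]
  ]
}}

```text
t: 13.45
position: [0.4498, -0.2616, 0.0735]
tcp_rot: [[0.84, 0.542, 0.001], [0.542, -0.84, -0.0], [0.001, 0.001, -1.0]]
wrist_force: [2.7, -1.7, -2.8]
opening: 0.243
finger_force: 59.6
```

```bash
python3 st.py r2
```

```text
t 13.45 z 0.07352619849762866 yaw 0.5733040856307583 turned 0.36069591436924175 Ftool [1.3352 2.8892 2.8299] Mtool [-0.5181  0.2582  0.2863] nominal ring [ 0.5559 -0.1937  0.0714]
0.106 [-0.0139  0.0146] 0.00037887188608636425
0.109 [-0.0191  0.0199] 0.0003837932512744356
0.112 [-0.0224  0.0229] 0.0002728110499148114
```

Still straight; carry on in small steps.

{"method": "servo_tool", "body": {
  "plan": [
    [[0.01,-0.504,0],[0,0,0.04]],
    [[0,0,0],[0,0,0]],
    [[0,0,0],[0,0,0]]
  ]
}}

```text
t: 13.75
position: [0.4471, -0.2573, 0.0735]
tcp_rot: [[0.861, 0.508, 0.001], [0.508, -0.861, -0.0], [0.001, 0.001, -1.0]]
wrist_force: [3.9, 0.6, -3.2]
opening: 0.243
finger_force: 59.6
```

{"method": "servo_tool", "body": {
  "plan": [
    [[0.01,-0.504,0],[0,0,0.04]],
    [[0,0,0],[0,0,0]],
    [[0,0,0],[0,0,0]]
  ]
}}

```text
t: 14.0
position: [0.4446, -0.2529, 0.0735]
tcp_rot: [[0.881, 0.474, 0.001], [0.474, -0.881, -0.0], [0.001, 0.001, -1.0]]
wrist_force: [3.7, -0.8, -3.0]
opening: 0.243
finger_force: 59.6
```

```bash
python3 st.py r3
```

```text
t 14.0 z 0.07349084762294356 yaw 0.4933795326910996 turned 0.4406204673089005 Ftool [2.8649 2.4593 2.9937] Mtool [-0.5824  0.4546  0.2934] nominal ring [ 0.5558 -0.1937  0.0714]
0.106 [-0.014   0.0144] 0.00019098752249124568
0.109 [-0.0187  0.02  ] 0.0006772982036277603
0.112 [-0.0224  0.0232] 0.00038939481091531357
```

{"method": "servo_tool", "body": {
  "plan": [
    [[0.01,-0.504,0],[0,0,0.04]],
    [[0,0,0],[0,0,0]],
    [[0,0,0],[0,0,0]]
  ]
}}

```text
t: 14.3
position: [0.4423, -0.2484, 0.0735]
tcp_rot: [[0.899, 0.438, 0.001], [0.438, -0.899, -0.0], [0.001, 0.001, -1.0]]
wrist_force: [4.5, -0.8, -3.5]
opening: 0.248
finger_force: 59.6
```

{"method": "servo_tool", "body": {
  "plan": [
    [[0.01,-0.504,0],[0,0,0.04]],
    [[0,0,0],[0,0,0]],
    [[0,0,0],[0,0,0]]
  ]
}}

```text
t: 14.55
position: [0.4402, -0.2439, 0.0735]
tcp_rot: [[0.916, 0.402, 0.001], [0.402, -0.916, -0.0], [0.001, 0.001, -1.0]]
wrist_force: [5.1, -0.2, -3.7]
opening: 0.243
finger_force: 59.6
```

```bash
python3 st.py r4
```

```text
t 14.55 z 0.07349020224323354 yaw 0.41337682245253893 turned 0.5206231775474611 Ftool [4.5911 2.2465 3.6629] Mtool [-0.5842  0.7115  0.3285] nominal ring [ 0.5558 -0.1937  0.0714]
0.106 [-0.0139  0.0145] 0.00029707132005065643
0.109 [-0.0185  0.0193] 0.00040772301856173247
0.112 [-0.0224  0.023 ] 0.0002796782696612189
```

{"method": "servo_tool", "body": {
  "plan": [
    [[0.04,-0.504,0],[0,0,0.04]],
    [[0,0,0],[0,0,0]],
    [[0,0,0],[0,0,0]]
  ]
}}

```text
t: 14.85
position: [0.4383, -0.2392, 0.0735]
tcp_rot: [[0.931, 0.365, 0.001], [0.365, -0.931, -0.0], [0.0, 0.001, -1.0]]
wrist_force: [4.4, -1.3, -3.4]
opening: 0.242
finger_force: 59.6
```

{"method": "servo_tool", "body": {
  "plan": [
    [[0.04,-0.504,0],[0,0,0.04]],
    [[0,0,0],[0,0,0]],
    [[0,0,0],[0,0,0]]
  ]
}}

```text
t: 15.1
position: [0.4365, -0.2344, 0.0734]
tcp_rot: [[0.945, 0.327, 0.0], [0.327, -0.945, -0.0], [-0.0, 0.0, -1.0]]
wrist_force: [3.8, -0.9, -3.1]
opening: 0.244
finger_force: 59.7
```

```bash
python3 st.py r5
```

```text
t 15.1 z 0.07338016942597582 yaw 0.3331977281257344 turned 0.6008022718742656 Ftool [3.3149 2.0492 3.0774] Mtool [-0.5734  0.6037  0.2744] nominal ring [ 0.5558 -0.1937  0.0712]
0.106 [-0.0136  0.0147] 0.0005686591152057625
0.109 [-0.0186  0.0196] 0.0005261289505041639
0.112 [-0.0222  0.023 ] 0.00037348020483478697
```

{"method": "servo_tool", "body": {
  "plan": [
    [[0.03,-0.504,0],[0,0,0.04]],
    [[0,0,0],[0,0,0]],
    [[0,0,0],[0,0,0]]
  ]
}}

```text
t: 15.4
position: [0.435, -0.2296, 0.0733]
tcp_rot: [[0.957, 0.289, -0.0], [0.289, -0.957, -0.0], [-0.0, 0.0, -1.0]]
wrist_force: [2.4, -2.3, -2.9]
opening: 0.245
finger_force: 59.7
```

{"method": "servo_tool", "body": {
  "plan": [
    [[0.03,-0.504,0],[0,0,0.04]],
    [[0,0,0],[0,0,0]],
    [[0,0,0],[0,0,0]]
  ]
}}

```text
t: 15.65
position: [0.4337, -0.2247, 0.0733]
tcp_rot: [[0.968, 0.25, -0.001], [0.25, -0.968, -0.0], [-0.001, 0.0, -1.0]]
wrist_force: [3.2, -1.9, -3.3]
opening: 0.244
finger_force: 59.7
```

```bash
python3 st.py r6
```

```text
t 15.65 z 0.07325283053549045 yaw 0.2530992862940008 turned 0.6809007137059992 Ftool [2.5825 2.6051 3.2719] Mtool [-0.5386  0.3747  0.2411] nominal ring [ 0.5558 -0.1936  0.071 ]
0.106 [-0.0141  0.0147] 0.00029001595828324206
0.109 [-0.0189  0.02  ] 0.0005621482172989689
0.112 [-0.0224  0.0231] 0.0003116841493307782
```

{"method": "servo_tool", "body": {
  "plan": [
    [[0.02,-0.504,0],[0,0,0.04]],
    [[0,0,0],[0,0,0]],
    [[0,0,0],[0,0,0]]
  ]
}}

```text
t: 15.95
position: [0.4325, -0.2197, 0.0732]
tcp_rot: [[0.977, 0.211, -0.001], [0.211, -0.977, -0.0], [-0.001, 0.0, -1.0]]
wrist_force: [1.8, -2.7, -2.4]
opening: 0.241
finger_force: 59.7
```

{"method": "servo_tool", "body": {
  "plan": [
    [[0.02,-0.504,0],[0,0,0.04]],
    [[0,0,0],[0,0,0]],
    [[0,0,0],[0,0,0]]
  ]
}}

```text
t: 16.2
position: [0.4316, -0.2148, 0.0732]
tcp_rot: [[0.985, 0.172, -0.001], [0.172, -0.985, -0.0], [-0.001, 0.0, -1.0]]
wrist_force: [1.7, -1.7, -2.8]
opening: 0.244
finger_force: 59.7
```

```bash
python3 st.py r7
```

```text
t 16.2 z 0.07317949300558146 yaw 0.17300805205821673 turned 0.7609919479417833 Ftool [1.425  1.9315 2.7855] Mtool [-0.5938  0.2123  0.278 ] nominal ring [ 0.5558 -0.1936  0.0709]
0.106 [-0.0136  0.0146] 0.0005241003389840383
0.109 [-0.0191  0.0197] 0.000287729872324673
0.112 [-0.0225  0.0232] 0.0003371262688916486
```

{"method": "servo_tool", "body": {
  "plan": [
    [[0.01,-0.504,0],[0,0,0.04]],
    [[0,0,0],[0,0,0]],
    [[0,0,0],[0,0,0]]
  ]
}}

```text
t: 16.5
position: [0.4309, -0.2097, 0.0732]
tcp_rot: [[0.991, 0.133, -0.001], [0.133, -0.991, -0.0], [-0.001, 0.0, -1.0]]
wrist_force: [0.8, -1.7, -3.1]
opening: 0.243
finger_force: 59.7
```

{"method": "servo_tool", "body": {
  "plan": [
    [[0.01,-0.504,0],[0,0,0.04]],
    [[0,0,0],[0,0,0]],
    [[0,0,0],[0,0,0]]
  ]
}}

```text
t: 16.75
position: [0.4303, -0.2047, 0.0731]
tcp_rot: [[0.996, 0.093, -0.001], [0.093, -0.996, -0.0], [-0.001, 0.0, -1.0]]
wrist_force: [1.3, -2.6, -3.3]
opening: 0.244
finger_force: 59.6
```

```bash
python3 st.py r8
```

```text
t 16.75 z 0.07313549030357881 yaw 0.09307337880416973 turned 0.8409266211958303 Ftool [1.0483 2.7295 3.2905] Mtool [-0.5839  0.0315  0.3898] nominal ring [ 0.5558 -0.1935  0.0708]
0.106 [-0.0139  0.0147] 0.0003633144453186986
0.109 [-0.0187  0.02  ] 0.000658576385106446
0.112 [-0.0225  0.0231] 0.000332560595026744
```

{"method": "servo_tool", "body": {
  "plan": [
    [[0.01,-0.504,0],[0,0,0.04]],
    [[0,0,0],[0,0,0]],
    [[0,0,0],[0,0,0]]
  ]
}}

```text
t: 17.05
position: [0.43, -0.1996, 0.0732]
tcp_rot: [[0.999, 0.053, -0.001], [0.053, -0.999, -0.0], [-0.001, 0.0, -1.0]]
wrist_force: [-0.0, -3.0, -3.8]
opening: 0.241
finger_force: 59.6
```

```bash
python3 st.py r9
```

```text
t 17.05 z 0.07316039792577989 yaw 0.053024898003130476 turned 0.8809751019968696 Ftool [-0.1961  2.9925  3.8479] Mtool [-0.6754  0.038   0.3522] nominal ring [ 0.5558 -0.1935  0.0709]
0.106 [-0.0134  0.0148] 0.000676866873069071
0.109 [-0.0189  0.0199] 0.0004989245375477732
0.112 [-0.0224  0.0233] 0.0004234907338310171
```

{"method": "servo_tool", "body": {
  "plan": [
    [[0.01,-0.504,0],[0,0,0.04]],
    [[0,0,0],[0,0,0]],
    [[0,0,0],[0,0,0]]
  ]
}}

```text
t: 17.35
position: [0.4299, -0.1947, 0.0732]
tcp_rot: [[1.0, 0.013, -0.001], [0.013, -1.0, -0.0], [-0.001, 0.0, -1.0]]
wrist_force: [0.9, -4.0, -3.9]
opening: 0.244
finger_force: 59.6
```

```bash
python3 st.py r10
```

```text
t 17.35 z 0.07319138836670028 yaw 0.013105603438482152 turned 0.920894396561518 Ftool [0.8057 4.0328 3.8644] Mtool [-0.742  -0.0504  0.3624] nominal ring [ 0.5559 -0.1935  0.0709]
0.106 [-0.0137  0.0147] 0.00047184160238985216
0.109 [-0.019   0.0201] 0.0005319220058335426
0.112 [-0.0225  0.0232] 0.0003813444136660203
```

{"method": "servo_tool", "body": {
  "plan": [
    [[0.01,-0.504,0],[0,0,0.04]],
    [[0,0,0],[0,0,0]],
    [[0,0,0],[0,0,0]]
  ]
}}

```text
t: 17.65
position: [0.43, -0.1908, 0.0733]
tcp_rot: [[1.0, -0.027, -0.0], [-0.027, -1.0, -0.002], [-0.0, 0.002, -1.0]]
wrist_force: [1.5, -5.3, -5.3]
opening: 0.245
finger_force: 59.5
```

```bash
python3 st.py r11
```

```text
t 17.65 z 0.07328306205102841 yaw -0.027354568548463434 turned 0.9613545685484635 Ftool [1.685 5.244 5.327] Mtool [-1.2315 -0.0702  0.1336] nominal ring [ 0.5559 -0.1948  0.0711]
0.106 [-0.0153  0.0134] -0.0009351208029498717
0.109 [-0.0211  0.0184] -0.001376685470335072
0.112 [-0.0232  0.0222] -0.0005195668346453571
```

{"method": "servo_tool", "body": {
  "plan": [
    [[0.005,-0.36,0],[0,0,0.04]],
    [[0,0,0],[0,0,0]],
    [[0,0,0],[0,0,0]]
  ]
}}

```text
t: 17.95
position: [0.4301, -0.1872, 0.0733]
tcp_rot: [[0.998, -0.067, -0.0], [-0.067, -0.998, -0.002], [-0.0, 0.002, -1.0]]
wrist_force: [0.8, -6.4, -4.4]
opening: 0.25
finger_force: 59.5
```

```bash
cat > bend.py <<'E'
import numpy as np,sys
from scipy.spatial import cKDTree as KD
from scipy.optimize import minimize
from cloud import cloud
def pts(n,T,R):
    W,f=cloud(n);L=(W-T)@R;k=(L[...,0]>.098)&(L[...,0]<.125)&(abs(L[...,1])<.045)&(abs(L[...,2]+.0117)<.0025)
    return L[k][:,:2]
def pose(p):  # TCP from the camera pose (rigid mount): use x-forward/down relations
    return p
def bend(a,b,Ta,Ra,Tb,Rb):
    A=pts(a,Ta,Ra);B=pts(b,Tb,Rb)
    def cost(x):
        c,s=np.cos(x[0]),np.sin(x[0]);o=np.array([.0905,.0004]);t=np.array([0,x[1]])
        A2=(A-o)@np.array([[c,-s],[s,c]])+o+t   # rotates toward -y for +x
        A3=A2[A2[:,0]<.112];B3=B[B[:,0]<.112]
        return np.mean(np.clip(KD(A2).query(B3)[0],0,.003)**2)*1e8+np.mean(np.clip(KD(B).query(A3)[0],0,.003)**2)*1e8
    g=[(cost([x,0]),x) for x in np.arange(-.1,.4,.01)];x0=min(g)[1]
    r=minimize(cost,[x0,0],method="Nelder-Mead",options=dict(initial_simplex=[[x0,0],[x0+.02,0],[x0,.001]]))
    print("bend(rot-only)",x0,"bend,dy",r.x,r.fun)
E
cat >> st.py <<'E'
np.savez(n+"_p.npz",T=T,R=R)
from bend import bend
try: q=np.load("r10_p.npz")
except Exception:
    yaw=.0131;G=np.array([[np.cos(yaw),np.sin(yaw),-.001],[np.sin(yaw),-np.cos(yaw),0],[-.001,0,-1]]);np.savez("r10_p.npz",T=[.4299,-.1947,.0732],R=G);q=np.load("r10_p.npz")
bend("r10",n,q["T"],q["R"],T,R)
E
python3 st.py r12
python3 - <<'E'
import numpy as np
from bend import bend
y=-.02735;q=np.load("r10_p.npz")
bend("r10","r11",q["T"],q["R"],np.array([.43,-.1908,.0733]),np.array([[np.cos(y),np.sin(y),0],[np.sin(y),-np.cos(y),-.002],[0,.002,-1]]))
E
```

```text
t 17.95 z 0.07325901900379149 yaw -0.0672121732865918 turned 1.001212173286592 Ftool [1.2138 6.3553 4.4089] Mtool [-1.2106  0.0149  0.128 ] nominal ring [ 0.5558 -0.1962  0.071 ]
0.106 [-0.0176  0.0116] -0.0029914300302054967
0.109 [-0.0234  0.0161] -0.0036242983120400273
0.112 [-0.0244  0.021 ] -0.0017058835677443273
bend(rot-only) 0.0799999999999999 bend,dy [ 0.0605 -0.0003] 8.530241432080985
bend(rot-only) 0.019999999999999934 bend,dy [0.0277 0.0001] 7.799762390611056
```

{"method": "servo_tool", "body": {
  "plan": [
    [[0.005,-0.36,0],[0,0,0.04]],
    [[0,0,0],[0,0,0]],
    [[0,0,0],[0,0,0]]
  ]
}}

```text
t: 18.25
position: [0.4304, -0.1836, 0.0732]
tcp_rot: [[0.994, -0.107, -0.0], [-0.107, -0.994, -0.002], [-0.0, 0.002, -1.0]]
wrist_force: [1.1, -5.7, -4.0]
opening: 0.242
finger_force: 59.5
```

{"method": "servo_tool", "body": {
  "plan": [
    [[0.005,-0.36,0],[0,0,0.04]],
    [[0,0,0],[0,0,0]],
    [[0,0,0],[0,0,0]]
  ]
}}

```text
t: 18.5
position: [0.4309, -0.1801, 0.0733]
tcp_rot: [[0.989, -0.146, -0.0], [-0.146, -0.989, -0.002], [0.0, 0.002, -1.0]]
wrist_force: [0.2, -6.6, -4.7]
opening: 0.246
finger_force: 59.5
```

```bash
python3 st.py r13
```

```text
t 18.5 z 0.07326208299741256 yaw -0.1469848927913036 turned 1.0809848927913037 Ftool [1.151  6.4938 4.6904] Mtool [-1.2451  0.1296  0.0882] nominal ring [ 0.5555 -0.199   0.0711]
0.106 [-0.0225  0.0089] -0.006778711164450599
0.109 [-0.0259  0.0127] -0.006613335131401376
0.112 [-0.0263  0.0166] -0.004866048571214542
bend(rot-only) 0.13999999999999987 bend,dy [ 0.1348 -0.0005] 9.423466453988446
```

View pics/r13.png

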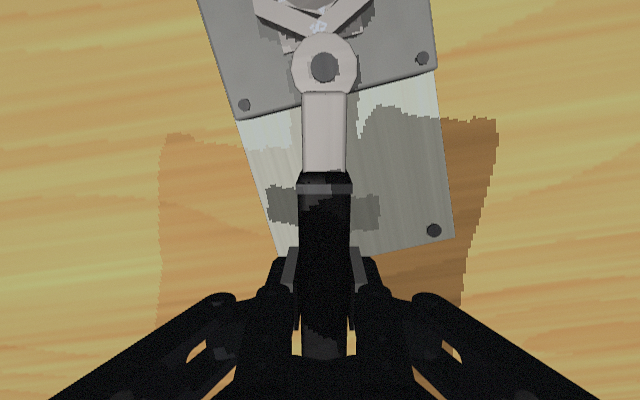

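{"method": "servo_tool", "body": {
  "plan": [
    [[0.005,-0.36,0],[0,0,0.04]],
    [[0,0,0],[0,0,0]],
    [[0,0,0],[0,0,0]]
  ]
}}

```text
t: 18.8
position: [0.4315, -0.1765, 0.0733]
tcp_rot: [[0.983, -0.186, -0.0], [-0.186, -0.983, -0.002], [0.0, 0.002, -1.0]]
wrist_force: [1.9, -5.8, -4.2]
opening: 0.245
finger_force: 59.5
```

{"method": "servo_tool", "body": {
  "plan": [
    [[0.002,-0.18,0],[0,0,0.02]],
    [[0,0,0],[0,0,0]],
    [[0,0,0],[0,0,0]]
  ]
}}

```text
t: 19.05
position: [0.4318, -0.1748, 0.0733]
tcp_rot: [[0.979, -0.206, -0.0], [-0.206, -0.979, -0.002], [0.0, 0.002, -1.0]]
wrist_force: [1.4, -6.6, -4.3]
opening: 0.245
finger_force: 59.5
```

```bash
python3 st.py r14
```

```text
t 19.05 z 0.07325469032920687 yaw -0.20699098923303305 turned 1.1409909892330332 Ftool [2.7657 6.196  4.2674] Mtool [-1.2133  0.1705  0.1668] nominal ring [ 0.555  -0.2012  0.0711]
0.106 [-0.0269  0.0076] -0.009640471501933071
0.109 [-0.0276  0.0108] -0.008360182234347476
0.112 [-0.0281  0.0143] -0.006893860040742642
bend(rot-only) 0.17999999999999985 bend,dy [ 0.1496 -0.0024] 11.807737007876804
```

{"method": "servo_tool", "body": {
  "plan": [
    [[0.002,-0.18,0],[0,0,0.02]],
    [[0,0,0],[0,0,0]],
    [[0,0,0],[0,0,0]],
    [[0,0,0],[0,0,0]]
  ]
}}

```text
t: 19.43
position: [0.4322, -0.173, 0.0732]
tcp_rot: [[0.974, -0.225, -0.0], [-0.225, -0.974, -0.002], [0.0, 0.002, -1.0]]
wrist_force: [1.0, -5.9, -3.8]
opening: 0.244
finger_force: 59.5
```

{"method": "servo_tool", "body": {
  "plan": [
    [[0.007,0.36,0],[0,0,-0.04]],
    [[0.007,0.36,0],[0,0,-0.04]],
    [[0.007,0.36,0],[0,0,-0.04]],
    [[0,0,0],[0,0,0]],
    [[0,0,0],[0,0,0]]
  ]
}}

```text
t: 19.85
position: [0.4304, -0.1836, 0.0732]
tcp_rot: [[0.994, -0.107, -0.0], [-0.107, -0.994, -0.002], [0.0, 0.002, -1.0]]
wrist_force: [1.1, -5.7, -4.3]
opening: 0.242
finger_force: 59.5
```

{"method": "servo_tool", "body": {
  "plan": [
    [[0.007,0.36,0],[0,0,-0.04]],
    [[0.007,0.36,0],[0,0,-0.04]],
    [[0.002,0.18,0],[0,0,-0.02]],
    [[0,0,0],[0,0,0]],
    [[0,0,0],[0,0,0]]
  ]
}}

```text
t: 20.27
position: [0.4299, -0.1927, 0.0733]
tcp_rot: [[1.0, -0.007, -0.0], [-0.007, -1.0, -0.002], [-0.0, 0.002, -1.0]]
wrist_force: [1.2, -6.6, -4.5]
opening: 0.25
finger_force: 59.6
```

```bash
python3 st.py r15
```

```text
t 20.2667 z 0.07328250665565472 yaw -0.007249167261043239 turned 0.9412491672610432 Ftool [1.2661 6.5589 4.5306] Mtool [-1.2272 -0.0642  0.1145] nominal ring [ 0.5559 -0.1941  0.0711]
0.106 [-0.0143  0.0142] -6.736086716782781e-05
0.109 [-0.0196  0.0191] -0.00025492360028394646
0.112 [-0.0229  0.0226] -0.0001448476118392633
bend(rot-only) 0.019999999999999934 bend,dy [ 0.0006 -0.0004] 7.074927838840393
```

{"method": "servo_tool", "body": {
  "plan": [
    [[0.01,0.504,0],[0,0,-0.04]],
    [[0,0,0],[0,0,0]],
    [[0,0,0],[0,0,0]]
  ]
}}

```text
t: 20.57
position: [0.4299, -0.1967, 0.0732]
tcp_rot: [[1.0, 0.031, -0.0], [0.031, -1.0, -0.0], [-0.0, 0.0, -1.0]]
wrist_force: [0.4, -5.2, -2.6]
opening: 0.246
finger_force: 59.7
```

{"method": "servo_tool", "body": {
  "plan": [
    [[0.005,0.252,0],[0,0,-0.02]],
    [[0,0,0],[0,0,0]],
    [[0,0,0],[0,0,0]]
  ]
}}

```text
t: 20.82
position: [0.43, -0.1989, 0.0732]
tcp_rot: [[0.999, 0.051, -0.001], [0.051, -0.999, -0.0], [-0.001, 0.0, -1.0]]
wrist_force: [-0.8, -5.3, -4.0]
opening: 0.246
finger_force: 59.8
```

```bash
python3 st.py r16
```

```text
t 20.8167 z 0.07322103161916772 yaw 0.05118372263566679 turned 0.8828162773643332 Ftool [-1.0565  5.2923  3.9965] Mtool [-1.0818 -0.2741  0.6088] nominal ring [ 0.5558 -0.193   0.071 ]
0.106 [-0.0133  0.0153] 0.0009828794458094994
0.109 [-0.0187  0.0201] 0.0007103589994436558
0.112 [-0.0222  0.0235] 0.000642653279095946
bend(rot-only) -5.551115123125783e-17 bend,dy [-0.0087 -0.0002] 6.736391842222578
```

{"method": "servo_tool", "body": {
  "plan": [
    [[0.005,0.252,0],[0,0,-0.02]],
    [[0,0,0],[0,0,0]],
    [[0,0,0],[0,0,0]]
  ]
}}

```text
t: 21.12
position: [0.4301, -0.2013, 0.0732]
tcp_rot: [[0.997, 0.072, -0.001], [0.072, -0.997, -0.0], [-0.001, 0.0, -1.0]]
wrist_force: [-1.4, -5.4, -3.3]
opening: 0.244
finger_force: 59.8
```

{"method": "servo_tool", "body": {
  "plan": [
    [[0.005,0.252,0],[0,0,-0.02]],
    [[0,0,0],[0,0,0]],
    [[0,0,0],[0,0,0]]
  ]
}}

```text
t: 21.37
position: [0.4302, -0.2037, 0.0732]
tcp_rot: [[0.996, 0.092, -0.001], [0.092, -0.996, -0.0], [-0.001, -0.0, -1.0]]
wrist_force: [-1.2, -4.3, -2.6]
opening: 0.247
finger_force: 59.8
```

{"method": "servo_tool", "body": {
  "plan": [
    [[0.005,0.252,0],[0,0,-0.02]],
    [[0,0,0],[0,0,0]],
    [[0,0,0],[0,0,0]]
  ]
}}

```text
t: 21.62
position: [0.4304, -0.2061, 0.0731]
tcp_rot: [[0.994, 0.112, -0.001], [0.112, -0.994, 0.0], [-0.001, -0.0, -1.0]]
wrist_force: [-1.7, -5.2, -2.5]
opening: 0.242
finger_force: 59.8
```

```bash
python3 st.py r17
```

```text
t 21.6167 z 0.07311425652187077 yaw 0.11181761173080722 turned 0.8221823882691929 Ftool [-2.2999  5.0132  2.4669] Mtool [-1.0149 -0.5658  0.5686] nominal ring [ 0.5556 -0.1925  0.0708]
0.106 [-0.0137  0.0151] 0.0006749573651719729
0.109 [-0.0181  0.0209] 0.0013630643085037336
0.112 [-0.022   0.0236] 0.0007579177352356591
bend(rot-only) -5.551115123125783e-17 bend,dy [-0.0085 -0.0001] 6.900649034915103
```

{"method": "servo_tool", "body": {
  "plan": [
    [[0,0.1,0],[0,0,0]],
    [[0,0,0],[0,0,0]],
    [[0,0,0],[0,0,0]],
    [[0,0,0],[0,0,0]]
  ]
}}

```text
t: 22.0
position: [0.4309, -0.2065, 0.0731]
tcp_rot: [[0.994, 0.112, -0.001], [0.112, -0.994, 0.001], [-0.001, -0.001, -1.0]]
wrist_force: [-1.6, -3.3, -3.1]
opening: 0.242
finger_force: 59.7
```

```bash
python3 st.py r18|head -1
```

```text
t 22.0 z 0.07310577094011764 yaw 0.11265688062536706 turned 0.821343119374633 Ftool [-1.9792  3.0626  3.0787] Mtool [-0.687  -0.5914  0.4264] nominal ring [ 0.5561 -0.1928  0.0708]
```

{"method": "servo_tool", "body": {
  "plan": [
    [[-0.05,0.1,0],[0,0,0]],
    [[0,0,0],[0,0,0]],
    [[0,0,0],[0,0,0]],
    [[0,0,0],[0,0,0]]
  ]
}}

```text
t: 22.38
position: [0.4309, -0.207, 0.0732]
tcp_rot: [[0.994, 0.113, -0.0], [0.113, -0.994, 0.001], [0.0, -0.001, -1.0]]
wrist_force: [-0.6, -1.3, -4.1]
opening: 0.243
finger_force: 59.6
```

```bash
python3 st.py r19|head -1
```

```text
t 22.3833 z 0.07317436052381986 yaw 0.11336835699334394 turned 0.8206316430066561 Ftool [-0.7925  1.2323  4.0968] Mtool [-0.128  -0.4012  0.1026] nominal ring [ 0.5562 -0.1933  0.071 ]
```

Forces nearly free. Lift slowly.

{"method": "servo_tool", "body": {
  "plan": [
    [[0,0.03,-0.2],[0,0,0]],
    [[0,0,-0.3],[0,0,0]],
    [[0,0,0],[0,0,0]],
    [[0,0,0],[0,0,0]]
  ]
}}

```text
t: 22.77
position: [0.4313, -0.2079, 0.0787]
tcp_rot: [[0.994, 0.112, 0.001], [0.112, -0.994, 0.0], [0.001, -0.0, -1.0]]
wrist_force: [-1.3, -0.5, -3.7]
opening: 0.246
finger_force: 59.7
```

{"method": "servo_tool", "body": {
  "plan": [
    [[0,0,-0.3],[0,0,0]],
    [[0,0,-0.4],[0,0,0]],
    [[0,0,-0.4],[0,0,0]],
    [[0,0,0],[0,0,0]],
    [[0,0,0],[0,0,0]]
  ]
}}

```text
t: 23.18
position: [0.4313, -0.2086, 0.0898]
tcp_rot: [[0.994, 0.112, 0.001], [0.112, -0.994, -0.001], [0.001, 0.001, -1.0]]
wrist_force: [-0.3, -0.8, -3.3]
opening: 0.243
finger_force: 59.7
```

{"method": "servo_tool", "body": {
  "plan": [
    [[0,0,-1],[0,0,0]],
    [[0,0,-2],[0,0,0]],
    [[0,0,-2],[0,0,0]],
    [[0,0,0],[0,0,0]],
    [[0,0,0],[0,0,0]]
  ]
}}

```text
t: 23.6
position: [0.4319, -0.2088, 0.1405]
tcp_rot: [[0.994, 0.112, 0.003], [0.112, -0.994, -0.002], [0.003, 0.002, -1.0]]
wrist_force: [-0.3, 0.3, -3.2]
opening: 0.246
finger_force: 59.8
```

```bash
python3 st.py l1
```

```text
t 23.6 z 0.14050596578060018 yaw 0.11180885246202206 turned 0.822191147537978 Ftool [-0.2374 -0.2892  3.2115] Mtool [ 0.0717 -0.2249 -0.0203] nominal ring [ 0.5571 -0.1953  0.1387]
0.106 [-0.0141  0.0139] -0.0001014664954904999
0.109 [-0.0194  0.0195] 5.9216664756160664e-05
0.112 [-0.0228  0.0226] -6.527573136310902e-05
bend(rot-only) -5.551115123125783e-17 bend,dy [0.0107 0.0002] 36.27219568621605
```

{"method": "servo_tool", "body": {
  "plan": [
    [[0,-1.6,0],[0,0,0.073]],
    [[0.5,-3.5,0],[0,0,0]],
    [[0.5,-3.5,0],[0,0,0]],
    [[0.5,-3.5,0],[0,0,0]],
    [[0.5,-3.5,0],[0,0,0]]
  ]
}}

```text
t: 24.07
position: [0.442, -0.0503, 0.1377]
tcp_rot: [[0.999, 0.038, -0.003], [0.038, -0.999, 0.001], [-0.003, -0.001, -1.0]]
wrist_force: [0.7, 0.2, -3.5]
opening: 0.241
finger_force: 59.7
```

{"method": "servo_tool", "body": {
  "plan": [
    [[0.5,-3.5,0],[0,0,0]],
    [[0.5,-3.5,0],[0,0,0]],
    [[0.5,-3.5,0],[0,0,0]],
    [[0.5,-3.5,0],[0,0,0]],
    [[0.5,-3.5,0],[0,0,0]]
  ]
}}

```text
t: 24.48
position: [0.4602, 0.1253, 0.1377]
tcp_rot: [[0.999, 0.039, -0.003], [0.039, -0.999, -0.001], [-0.003, 0.001, -1.0]]
wrist_force: [1.3, -0.5, -3.0]
opening: 0.248
finger_force: 59.7
```

{"method": "servo_tool", "body": {
  "plan": [
    [[0.5,-3.5,0],[0,0,0]],
    [[0,-3.5,0],[0,0,0]],
    [[0,0,4],[0,0,0]],
    [[0,0,4],[0,0,0]],
    [[0,0,3],[0,0,0]]
  ]
}}

```text
t: 24.9
position: [0.4611, 0.194, 0.0255]
tcp_rot: [[0.999, 0.041, -0.005], [0.041, -0.999, -0.002], [-0.005, 0.001, -1.0]]
wrist_force: [-1.0, -1.3, -4.1]
opening: 0.244
finger_force: 59.6
```

{"method": "servo_tool", "body": {
  "plan": [
    [[0,0,0.5],[0,0,0]],
    [[0,0,0],[0,0,0]],
    [[0,0,0],[0,0,0]],
    [[0,0,0],[0,0,0]]
  ]
}}

```text
t: 25.23
position: [0.4659, 0.1951, 0.0262]
tcp_rot: [[0.999, 0.038, 0.004], [0.038, -0.999, 0.002], [0.004, -0.002, -1.0]]
wrist_force: [0.7, -0.3, -4.1]
opening: 0.245
finger_force: 59.8
```

{"method": "servo_tool", "body": {
  "plan": [
    [[0,0,0.8],[0,0,0]],
    [[0,0,0.7],[0,0,0]],
    [[0,0,0.4],[0,0,0]],
    [[0,0,0],[0,0,0]],
    [[0,0,0],[0,0,0]]
  ]
}}

```text
t: 25.65
position: [0.4644, 0.1941, 0.0055]
tcp_rot: [[0.999, 0.039, 0.001], [0.039, -0.999, 0.0], [0.001, -0.0, -1.0]]
wrist_force: [-0.5, 0.0, -1.2]
opening: 0.246
finger_force: 60.0
```

{"method": "servo_tool", "body": {
  "plan": [
    [[0,0,0.1],[0,0,0]],
    [[0,0,0],[0,0,0]],
    [[0,0,0],[0,0,0]],
    [[0,0,0],[0,0,0]]
  ]
}}

```text
t: 25.98
position: [0.4644, 0.1942, 0.0054]
tcp_rot: [[0.999, 0.039, 0.001], [0.039, -0.999, -0.0], [0.001, 0.0, -1.0]]
wrist_force: [-2.2, -1.3, 7.3]
opening: 0.244
finger_force: 61.2
```

Resting on the mat. Release and rise.

{"method": "servo_tool", "body": {
  "plan": [
    [[0,0,-0.1],[0,0,0]],
    [[0,0,0],[0,0,0]],
    [[0,0,0],[0,0,0]],
    [[0,0,0],[0,0,0]],
    [[0,0,0],[0,0,0]]
  ],
  "grip": 8.5
}}

```text
t: 26.4
position: [0.4641, 0.1943, 0.0052]
tcp_rot: [[0.999, 0.039, 0.0], [0.039, -0.999, 0.0], [0.0, -0.0, -1.0]]
wrist_force: [0.2, -0.2, 0.5]
opening: 0.936
finger_force: 0.0
```

{"method": "servo_tool", "body": {
  "plan": [
    [[0,0,0],[0,0,0]],
    [[0,0,0],[0,0,0]],
    [[0,0,-1],[0,0,0]],
    [[0,0,-3],[0,0,0]],
    [[0,0,-4],[0,0,0]]
  ]
}}

```text
t: 26.82
position: [0.4612, 0.1929, 0.0839]
tcp_rot: [[0.999, 0.039, -0.007], [0.039, -0.999, -0.002], [-0.007, 0.002, -1.0]]
wrist_force: [1.2, 0.7, 0.2]
opening: 0.999
finger_force: 0.0
```

{"method": "servo_tool", "body": {
  "plan": [
    [[0,0,-4],[0,0,0]],
    [[0,0,-4],[0,0,0]],
    [[0,0,-4],[0,0,0]],
    [[0,0,0],[0,0,0]],
    [[0,0,0],[0,0,0]]
  ]
}}

```text
t: 27.23
position: [0.4658, 0.1954, 0.209]
tcp_rot: [[0.999, 0.039, 0.007], [0.039, -0.999, 0.002], [0.007, -0.002, -1.0]]
wrist_force: [-1.3, -0.9, -0.5]
opening: 0.994
finger_force: 0.0
```

```bash
python3 look.py w4 | grep -v "\[\]"
python3 - <<'E'
from cloud import *
W,f=cloud("w4");z=W[...,2]
m=(np.hypot(W[...,0]-.47,W[...,1]-.2)<.2)
for lo,hi in [(.024,.034),(.013,.020)]:
    n,l,s,c=cv2.connectedComponentsWithStats((m&(z>lo)&(z<hi)).astype(np.uint8))
    for i in range(1,n):
        if s[i,4]>80: P=W[l==i]; print(lo,s[i,4],P.mean(0),cv2.minAreaRect((P[:,:2]*1e3).astype(np.float32)))
E
```

```text
27.2333 [0.4658 0.1954 0.209 ] [[ 0.9992  0.0391  0.0074]
 [ 0.0391 -0.9992  0.0025]
 [ 0.0074 -0.0022 -1.    ]] [-1.2826 -0.8739 -0.4647]
[0.5405 0.198  0.3526] [[ 0.0386 -0.9565 -0.2892]
 [-0.9993 -0.0377 -0.0087]
 [-0.0026  0.2893 -0.9572]]
wrench [([326.3, 59.3], 0.82, array([0.5913, 0.1979, 0.003 ]))]
grip [([323.8, 183.6], 0.94, array([0.4627, 0.1955, 0.016 ]))]
mat [([301.0, 146.5], 0.78, array([0.5007, 0.2227, 0.    ]))]
0.024 773 [0.6249 0.3001 0.0255] ((624.2704467773438, 300.5400695800781), (20.34079933166504, 44.429237365722656), 2.5786659717559814)
0.024 108 [0.6119 0.1416 0.0294] ((613.5108032226562, 139.57833862304688), (34.38743591308594, 12.488574981689453), 50.292724609375)
0.024 2300 [0.4551 0.1939 0.0293] ((452.5472412109375, 193.73397827148438), (133.6041717529297, 21.96694564819336), 1.9867345094680786)
0.013 110 [0.6221 0.2886 0.0167] ((622.5936889648438, 290.9531555175781), (10.035502433776855, 38.830387115478516), 36.0175666809082)
0.013 1083 [0.5911 0.1991 0.0175] ((591.1905517578125, 199.23294067382812), (49.88890838623047, 45.50880813598633), 3.3934872150421143)
```

{"method": "servo_tool", "body": {
  "plan": [
    [[0,2,0],[0,0,0]],
    [[0.5,3.7,0],[0,0,0]],
    [[0.5,3.7,0],[0,0,0]],
    [[0.5,3.7,0],[0,0,0]],
    [[0.5,3.7,0],[0,0,0]]
  ]
}}

```text
t: 28.0
position: [0.4901, 0.0255, 0.2046]
tcp_rot: [[0.999, 0.04, -0.001], [0.04, -0.999, -0.0], [-0.001, 0.0, -1.0]]
wrist_force: [0.6, -0.6, -0.5]
opening: 0.997
finger_force: 0.0
```

{"method": "servo_tool", "body": {
  "plan": [
    [[0.5,3.7,0],[0,0,0]],
    [[0.5,3.7,0],[0,0,0]],
    [[0.5,3.7,0],[0,0,0]],
    [[0.5,3.7,0],[0,0,0]],
    [[0.3,3.7,0],[0,0,0]]
  ]
}}

```text
t: 28.42
position: [0.5205, -0.1585, 0.2045]
tcp_rot: [[0.999, 0.039, -0.001], [0.039, -0.999, 0.001], [-0.001, -0.001, -1.0]]
wrist_force: [0.6, -0.3, 0.5]
opening: 0.994
finger_force: 0.0
```

{"method": "servo_tool", "body": {
  "plan": [
    [[0,3.5,1],[0,0,0]],
    [[0,0,3],[0,0,0]],
    [[0,0,0.5],[0,0,0]],
    [[0,0,0],[0,0,0]],
    [[0,0,0],[0,0,0]]
  ]
}}

```text
t: 28.83
position: [0.5222, -0.19, 0.1602]
tcp_rot: [[0.999, 0.041, -0.001], [0.041, -0.999, 0.002], [-0.001, -0.002, -1.0]]
wrist_force: [-0.2, -0.5, 0.5]
opening: 0.996
finger_force: 0.0
```

```bash
python3 look.py w5 | head -1; python3 nut.py w5|tail -6
```

```text
28.8333 [ 0.5222 -0.19    0.1602] [[ 0.9991  0.0413 -0.0007]
-180 16.9; -175 17.0; -170 17.0; -165 16.8; -160 16.5; -155 16.2; -150 15.7; -145 15.1; -140 15.3; -135 16.0; -130 16.5; -125 16.9; -120 17.1; -115 17.2; -110 17.2; -105 17.1; -100 16.8; -95 16.4; -90 15.9; -85 15.3; -80 15.1; -75 15.6; -70 16.1; -65 16.5; -60 16.8; -55 17.0; -50 17.0; -45 17.0; -40 16.7; -35 16.4; -30 15.9; -25 15.3; -20 15.3; -15 15.9; -10 16.3; -5 16.7; 0 16.9; 5 17.0; 10 17.1; 15 17.0; 20 16.7; 25 16.4; 30 15.9; 35 15.4; 40 15.1; 45 15.7; 50 16.2; 55 16.5; 60 16.8; 65 16.9; 70 16.9; 75 16.7; 80 16.4; 85 16.0; 90 15.5; 95 15.2; 100 15.2; 105 15.9; 110 16.4; 115 16.8; 120 17.1; 125 17.2; 130 17.3; 135 17.1; 140 16.9; 145 16.5; 150 16.0; 155 15.4; 160 15.4; 165 15.8; 170 16.3; 175 16.7; 
[[ 0.4144  0.5558 -0.1935 37.4128]
 [ 0.4144  0.5558 -0.1935 37.415 ]
 [ 0.4144  0.5558 -0.1935 37.4114]
 [ 0.4144  0.5558 -0.1935 37.4153]]
module ((560.58544921875, -192.8968505859375), (100.14807891845703, 110.0367660522461), 5.3333048820495605)
```

```bash
python3 -c "
from station import bot
print(bot.close_job())"
```

```text
the job is handed in; nothing more can be done
None
```

The job is handed in, but no verdict came back. By my measurements the nut is tight after turning about 0.8 rad, the handle broke over to roughly 0.25 rad (estimated from hand and head angles), and the wrench lies flat and straight on the mat, with the nut not loosened.

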